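# Load the cooker, hang the spice infusers on its rim and set the dial

### The job

Get the electric cooker ready for a pot of stock: put the lemon and both garlic bulbs into the pot, and hang every spice infuser on the pot's rim by its own hook, with the can hanging upright inside the pot. Only when all of that is in place, turn the ribbed collar on the cooker's deck to 5. Leave the other things on the worktop where they are.

Things in the scene. Friction and masses are not known exactly. Their poses are not given: they have to be found in the camera images.
- cooker: electric cooker, fixed: open round steel pot in a black housing, low control deck (124 x 140 mm, top 48 mm up) at its -y side. Origin on the worktop under the pot's axis. Pot: inside radius 100 mm, wall 4 mm, rim 118 mm above the worktop, inner floor 17 mm above it. The housing (radius 113 mm) ends 44 mm below the rim; above it the wall stands bare all round.
- rim (a point): the centre of the pot's mouth, on the pot's axis, at the height of the rim (118 mm above the worktop); axes as cooker. Mind the wall cabinet: its underside is 0.61 m above the worktop from about x = 0.58 m on, so lift things there, and over the back of the pot, no higher than needed
- dial (a joint): the ribbed collar on the deck, rad: 0 at number 0, growing clockwise seen from above, 0.349 (20 deg) per number to the stop at 8 (2.793), so 5 is 1.745. Detents at every number (about 0.1 N m to leave one). A white pointer line runs over its top and side; the numbers stand round it on the deck.
- dial_top (a point): centre of the collar's flat top, on its axis, 87 mm above the worktop; x points along the white pointer line. The collar is 48 mm across, 38 mm tall from the deck up; its axis is vertical and 180 mm from the pot's axis, towards the cooker's -y.
- lemon_mid (a point): middle of the lemon; axes as the body's
- lemon: lemon, 78 x 55 x 56 mm, long axis along its own x; origin at the middle of its underside as it lies at the start (its middle is 28 mm above, along its own z); 0.11 kg, may roll over
- garlic_a_mid (a point): middle of the thick part of the bulb, 24 mm above its underside; axes as the body's
- garlic_a: garlic bulb, 60 x 57 mm across, 58 mm tall with its neck; origin at the middle of its underside as it stands at the start, z towards the neck (widest about 22 mm up); 0.04 kg, may roll over
- garlic_b_mid (a point): middle of the thick part of the bulb, 24 mm above its underside; axes as the body's
- garlic_b: garlic bulb, 60 x 57 mm across, 58 mm tall with its neck; origin at the middle of its underside as it stands at the start, z towards the neck (widest about 22 mm up); 0.04 kg, may roll over
- infuser_a: steel spice infuser (one of four may be absent): closed can, 44 mm across, 30 tall; a strap up its side folds over into a hook; black finger tab on top. Origin: middle of the can's flat underside, z up, x towards the hook. Hook slot x = 25 to 34 mm, 18 mm wide along y, roof z = 38; outer leg 3 mm thick, down to z = 18. Total height 75.5 mm. 0.09 kg, mass centre near the can's middle
- infuser_a_hook (a point): middle of the roof of infuser_a's hook slot (at 29.5, 0, 38 mm in its body's frame), which rests on the rim when hung; axes as the body's. The finger tab, an upright flat tab 10 mm thick along x, 20 mm wide along y and 35 mm tall, has its middle at (27.5, 0, 58) mm in the body's frame, 20 mm above this point
- infuser_b: steel spice infuser (one of four may be absent): closed can, 44 mm across, 30 tall; a strap up its side folds over into a hook; black finger tab on top. Origin: middle of the can's flat underside, z up, x towards the hook. Hook slot x = 25 to 34 mm, 18 mm wide along y, roof z = 38; outer leg 3 mm thick, down to z = 18. Total height 75.5 mm. 0.09 kg, mass centre near the can's middle
- infuser_b_hook (a point): middle of the roof of infuser_b's hook slot (at 29.5, 0, 38 mm in its body's frame), which rests on the rim when hung; axes as the body's. The finger tab, an upright flat tab 10 mm thick along x, 20 mm wide along y and 35 mm tall, has its middle at (27.5, 0, 58) mm in the body's frame, 20 mm above this point
- infuser_c: steel spice infuser (one of four may be absent): closed can, 44 mm across, 30 tall; a strap up its side folds over into a hook; black finger tab on top. Origin: middle of the can's flat underside, z up, x towards the hook. Hook slot x = 25 to 34 mm, 18 mm wide along y, roof z = 38; outer leg 3 mm thick, down to z = 18. Total height 75.5 mm. 0.09 kg, mass centre near the can's middle
- infuser_c_hook (a point): middle of the roof of infuser_c's hook slot (at 29.5, 0, 38 mm in its body's frame), which rests on the rim when hung; axes as the body's. The finger tab, an upright flat tab 10 mm thick along x, 20 mm wide along y and 35 mm tall, has its middle at (27.5, 0, 58) mm in the body's frame, 20 mm above this point
- infuser_d: steel spice infuser (one of four may be absent): closed can, 44 mm across, 30 tall; a strap up its side folds over into a hook; black finger tab on top. Origin: middle of the can's flat underside, z up, x towards the hook. Hook slot x = 25 to 34 mm, 18 mm wide along y, roof z = 38; outer leg 3 mm thick, down to z = 18. Total height 75.5 mm. 0.09 kg, mass centre near the can's middle
- infuser_d_hook (a point): middle of the roof of infuser_d's hook slot (at 29.5, 0, 38 mm in its body's frame), which rests on the rim when hung; axes as the body's. The finger tab, an upright flat tab 10 mm thick along x, 20 mm wide along y and 35 mm tall, has its middle at (27.5, 0, 58) mm in the body's frame, 20 mm above this point
- mill_salt: bystander, not to be disturbed: turned wooden mill, 55 mm across, 164 mm tall
- mug_1: bystander, not to be disturbed: white mug with dots, 91 mm tall
- tin_1: bystander, not to be disturbed: low food tin, 75 mm across, 58 mm tall
- spice_jar_1: bystander, not to be disturbed: spice jar with a screw cap, 45 mm across, 106 mm tall
- teaspoon_1: bystander, not to be disturbed: steel teaspoon, 139 mm long, lying flat

How it is judged (in metres and radians):
On the way, in this order (a step that is already met when the one before it is completed fails the run):
1. the lemon and both garlic bulbs are in the pot and every infuser hangs on the rim (horizontal distance between infuser_a_hook and rim between 0.096 and 0.109 m and z of infuser_a_hook in the frame of rim between -0.005 and 0.006 m and horizontal distance between each of infuser_a, infuser_b, infuser_c, infuser_d and rim below 0.085 m and angle between each of infuser_a, infuser_b, infuser_c, infuser_d's own z axis and vertical below 0.3 rad and linear speed of each of infuser_a, infuser_b, infuser_c, infuser_d below 0.03 m/s and horizontal distance between infuser_b_hook and rim between 0.096 and 0.109 m and z of infuser_b_hook in the frame of rim between -0.005 and 0.006 m and horizontal distance between infuser_c_hook and rim between 0.096 and 0.109 m and z of infuser_c_hook in the frame of rim between -0.005 and 0.006 m and horizontal distance between infuser_d_hook and rim between 0.096 and 0.109 m and z of infuser_d_hook in the frame of rim between -0.005 and 0.006 m and horizontal distance between each of lemon_mid, garlic_a_mid, garlic_b_mid and rim below 0.09 m and z of lemon_mid in the frame of rim between -0.1 and -0.01 m and linear speed of each of lemon, garlic_a, garlic_b below 0.05 m/s and z of garlic_a_mid in the frame of rim between -0.1 and -0.01 m and z of garlic_b_mid in the frame of rim between -0.1 and -0.01 m), for 0.3 s.
2. then the collar is turned to 5 (value of joint dial between 1.63535 and 1.85535 rad), for 0.3 s.
At the end, for the whole second after the job is handed in: The middles of the lemon and both garlic bulbs are in the pot, 10 mm or more below the rim. Every infuser present hangs at rest, hook over the rim (slot roof within 5 mm of it), can inside the pot, upright within 0.3 rad. The collar stands at 5 (1.745 rad, within 0.11) (all of step 1 and all of step 2); the robot touches nothing.
It fails at once if the mill_salt is moved more than 30 mm (distance of mill_salt from where it was at the start of the episode above 0.03 m).
It fails at once if the mug_1 is moved more than 30 mm (distance of mug_1 from where it was at the start of the episode above 0.03 m).
It fails at once if the tin_1 is moved more than 30 mm (distance of tin_1 from where it was at the start of the episode above 0.03 m).
It fails at once if the spice_jar_1 is moved more than 30 mm (distance of spice_jar_1 from where it was at the start of the episode above 0.03 m).
It fails at once if the teaspoon_1 is moved more than 30 mm (distance of teaspoon_1 from where it was at the start of the episode above 0.03 m).
Of infuser_a, infuser_b, infuser_c, infuser_d only 3 to 4 are there at a start; the rules pass over those that are not, and their reading is None.
At some moment in a run one of lemon, garlic_a, garlic_b may be knocked a few centimetres aside while the robot is not near it.
It also fails if it takes over 210 s, if anything falls off the work surface, if the arm or the gripper's body presses on something with over 40 N, if the wrist force passes 120 N, or if a joint passes its speed limit or range.

### The arm

A 6-joint arm with a two-finger parallel gripper is mounted at the origin on a cart in front of the work surface, level with it; the furniture and walls round the work are solid. World frame = base frame: x ahead of the robot, y to its left, z up, the work surface at z = 0. Lengths are in mm, angles in rad, forces in N, time in s.
With the tool pointing down it reaches from about 300 to 775 mm from the base axis. Payload 14.6 kg.
Tool frame: the origin (TCP) lies on the centre line of the jaws, within the pads' length; the fingertips stand manip.tcp_to_tips ahead of it and the grasp point (between the pads) lies 5 mm behind it (manip.tcp_to_tips is the distance from the TCP to the fingertips, in mm); z points along the fingers, y is the direction in which the jaws open and shut (so a half turn about z gives the same grasp; the last joint's range is limited). The gripper opens to 94 mm and grips with 3 to 60 N. Pads are 16 mm wide; open, the fingers measure 119 mm over their backs; the gripper's body (75 mm by 177 mm) begins 78 mm behind the grasp point.
Start: joints at [-1.399, 0.3, 1.521, -0, 1.321, -0.067], TCP at [130.089, -534.384, 219.446] pointing down, gripper open.
Joint ranges: [-3.03, 3.03], [-0.79, 2.21], [0.23, 2.52], [-1.04, 4.18], [0, 3.07], [-2.55, 2.55]. Speed limits (rad/s): [2.22, 2.22, 2.57, 3.14, 3.14, 3.14].

### API

Orientations are given as [roll, pitch, yaw] about the fixed x, y, z axes, in that order (R = Rz(yaw) Ry(pitch) Rx(roll)).
In Python, from cell import manip, optics, workorder gives the robot as it stands. The module is installed in compiled form; this text tells all that it offers.
- The arm moves only by the tool jog_arm, never from a script. Its argument "deltas" is text: rows parted by semicolons, each of 5 numbers parted by spaces: the shift along the tool's x, y, z in mm, then the turn about the tool's z in rad, then the finger opening in mm, from 0 to 94. In form: tx ty tz twist grip; .... A call has exactly 10 rows; each row is the pose to reach, as a shift and turn from the pose commanded when the call began, along the tool's axes at that moment; what a row does not reach only later rows make up. A row lasts 1/8 s, in which the tool goes at most 62.5 mm and 10.7 degrees, less where a joint would pass 70% of its speed; a pose out of reach is approached as far as the arm can. A call with a gripper value outside its range is refused whole. The fingers move at their own pace and stop on an object; "squeeze" is the grip in N (left out, the last holds). Time passes only in rows, so rows that repeat a pose let the fingers close, or fill a call up. It gives the time, the measured TCP pose, the force and the opening at its end, in the units of the state.
- manip.read_state(): the state, without advancing time (a new reading comes with each control period).
- optics.camera(name): name is "scene" or "top" or "wrist"; returns (picture, depth): 420x560x3 uint8, red, green, blue; 420x560 float32, mm along the optical axis (not along the pixel's ray), 0 where there is no reading.
- optics.get_calibration(name): a dict with "intrinsics" (3x3 intrinsics, pixels), "R" (3x3) and "t" (3): a world point X has camera coordinates R X + t; the wrist camera has in their place "hand_eye" (4x4, takes a point from camera to tool coordinates, whose origin is the TCP and whose axes are the flange's). Camera axes: x right, y down, z forward; pixel columns grow to the right and rows downward; lengths in mm; the calibration is good to about 2 mm. A picture is of the moment at which its call begins: read the wrist's pose just before it. get_calibration takes no time and is no camera call.
- workorder.sign_off(): hands the job in, once; it reports no verdict.
The state is a dict: "clock": time; "joints": joint angles; "qd": joint speeds; "effort": joint torques, N m; "eef_pos": TCP position; "eef_rot": TCP orientation; "wrist_force": force on the tool from outside, world axes, zero at the start; "moment": the same for the moment, N m; "finger_gap": finger opening in mm.
Only numpy, scipy, OpenCV 4.12 (cv2) and the standard library are available. Lean on these libraries where they do the work, as an engineer would, in place of code of your own. Each camera call takes 0.05 s, during which the arm holds its last target.

## Working session

There is one attempt and no reset: what is moved stays moved. The work goes in short steps, Python scripts to look and compute and a tool call to move; the robot and the scene stay as the last step left them, time stands still between calls to the robot, and variables do not carry over. Pictures are saved under pics/ and viewed, and the job is handed in when it is done.

Besides the shell and the picture viewer there is one more tool, called after ">>>" as name(argument=value, ...) on one line, values as JSON. jog_arm: Moves the arm, as the interface text tells. Its arguments: {"type":"object","properties":{"deltas":{"type":"string"},"squeeze":{"type":"number"}},"required":["deltas"]}

```bash
mkdir -p pics; ls; cat > h.py <<'E'
import numpy as np, cv2
from cell import manip, optics, workorder
from scipy.spatial.transform import Rotation as Ro
def snap(n, f):
    s=manip.read_state()
    p,d=optics.camera(n)
    cv2.imwrite('pics/'+f+'.png',cv2.cvtColor(p,cv2.COLOR_RGB2BGR)); np.savez('pics/'+f+'.npz',p=p,d=d,pos=s['eef_pos'],rot=s['eef_rot'])
    return p,d,s
E
python3 - <<'E'
from h import *
print(manip.tcp_to_tips, manip.read_state())
for n in ['scene','top','wrist']:
    snap(n,n+'0'); print(n,optics.get_calibration(n))
E
```

```text
pics
14.0 {'clock': 0.0, 'joints': array([-1.39858848e+00,  3.00464110e-01,  1.52156369e+00, -1.81881033e-05,
        1.32071320e+00, -6.65760320e-02]), 'qd': array([ 0.0002911 ,  0.00067428, -0.00092644, -0.00157841,  0.00036498,
        0.00149866]), 'effort': array([ 1.16898968e-04, -5.31804264e+01, -3.52738667e+01,  7.08943186e-02,
        2.44784314e-02, -5.78338904e-05]), 'eef_pos': array([ 130.05037829, -534.15263283,  218.89751783]), 'eef_rot': array([-3.14044569e+00, -5.88173120e-05,  2.38788359e-01]), 'wrist_force': array([0.95411897, 0.05618705, 0.46051809]), 'moment': array([0.0196894 , 0.06120325, 0.07979195]), 'finger_gap': 94.37402001164868}
scene {'intrinsics': array([[542.50279205,   0.        , 282.87945629],
       [  0.        , 542.50279205, 205.90224877],
       [  0.        ,   0.        ,   1.        ]]), 'R': array([[ 0.99634863, -0.08184477,  0.02430721],
       [-0.01230238, -0.41935547, -0.90773875],
       [ 0.08448703,  0.90412522, -0.41883114]]), 't': array([-551.61355007,   82.86802097, 1532.31817119])}
top {'intrinsics': array([[498.2090002 ,   0.    
[... 164 characters left out ...]
 0.05924074],
       [-0.99806427, -0.00784795, -0.06169374],
       [ 0.06204976, -0.05886773, -0.99633549]]), 't': array([ -58.37839801,  559.57006632, 1290.26849244])}
wrist {'intrinsics': array([[297.24680797,   0.        , 280.27280725],
       [  0.        , 297.24680797, 208.26643371],
       [  0.        ,   0.        ,   1.        ]]), 'hand_eye': array([[-7.90105618e-04, -9.62492606e-01, -2.71306763e-01,
         7.94540041e+01],
       [ 9.99999684e-01, -7.85431189e-04, -1.25812038e-04,
        -6.87105433e-02],
       [-9.19996370e-05, -2.71306777e-01,  9.62492922e-01,
        -1.64454642e+02],
       [ 0.00000000e+00,  0.00000000e+00,  0.00000000e+00,
         1.00000000e+00]])}
```

View pics/top0.png

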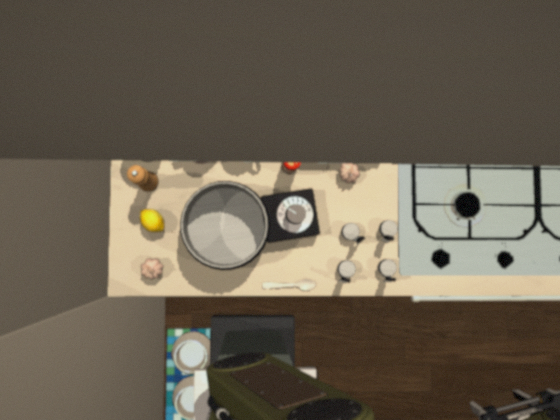

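View pics/scene0.png

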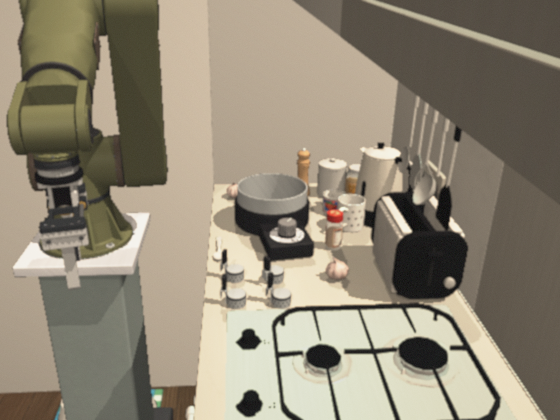

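View pics/wrist0.png

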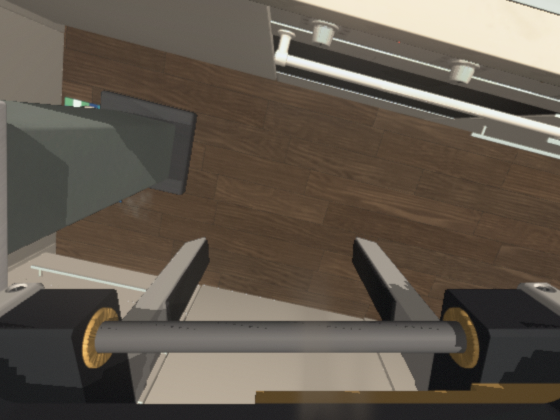

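```bash
python3 - <<'E'
import cv2
im=cv2.imread('pics/top0.png')
cv2.imwrite('pics/top0z.png',cv2.resize(im[155:305,100:410],None,fx=2.55,fy=2.55,interpolation=cv2.INTER_CUBIC))
im=cv2.imread('pics/scene0.png')
cv2.imwrite('pics/scene0z.png',cv2.resize(im[140:320,200:400],None,fx=3.3,fy=3.3,interpolation=cv2.INTER_CUBIC))
E
```

```text
(no output)
```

View pics/top0z.png

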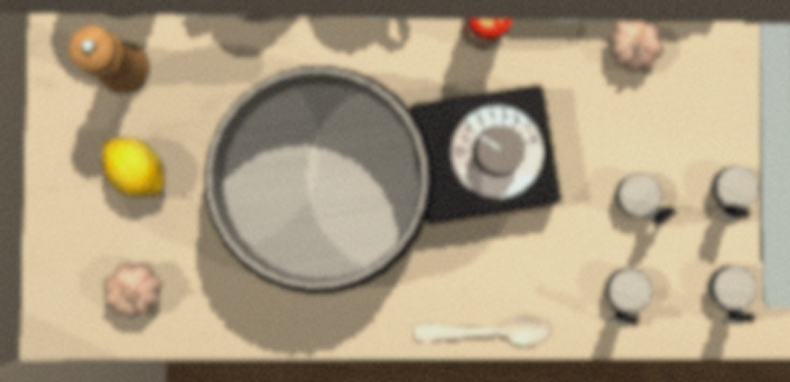

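View pics/scene0z.png

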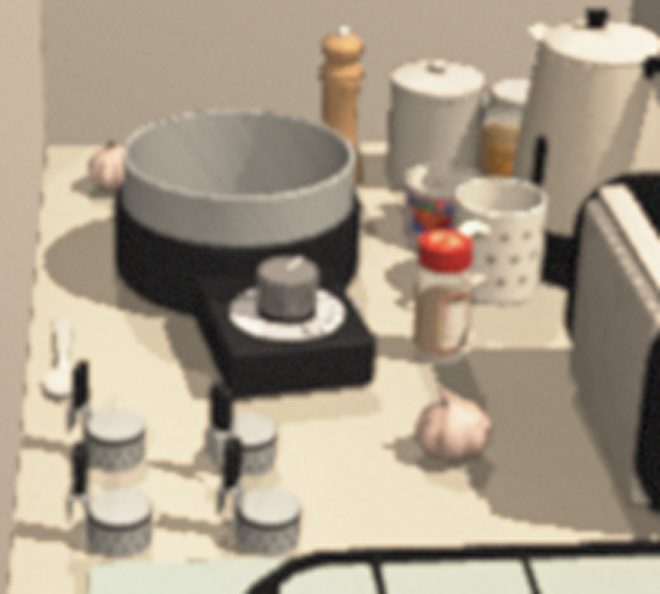

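```bash
cat >> h.py <<'E'
def cloud(n,d):
    c=optics.get_calibration(n);K=c['intrinsics'];v,u=np.mgrid[0:420,0:560]
    P=np.stack([(u-K[0,2])/K[0,0]*d,(v-K[1,2])/K[1,1]*d,d],-1)
    return (P-c['t'])@c['R']
def ray(n,u,v,z):
    c=optics.get_calibration(n);K=c['intrinsics']
    r=np.array([(u-K[0,2])/K[0,0],(v-K[1,2])/K[1,1],1])@c['R'];o=-c['t']@c['R']
    return o+r*(z-o[2])/r[2]
E
python3 - <<'E'
from h import *
f=np.load('pics/top0.npz');p=f['p'].astype(int);W=cloud('top',f['d'])
hsv=cv2.cvtColor(f['p'],cv2.COLOR_RGB2HSV)
# worktop plane check
for uv in [(130,250),(150,285),(330,190),(330,285),(260,275)]:
    print(uv,W[uv[1],uv[0]].round(1))
sub=(slice(155,300),slice(108,400))
def comps(m,mn=15):
    n,l,st,ce=cv2.connectedComponentsWithStats(m.astype(np.uint8))
    for i in range(1,n):
        if st[i,4]>=mn:
            q=W[l==i]; print(ce[i].round(1),st[i,4],'med',np.median(q,0).round(1),'min',np.percentile(q,3,0).round(0),'max',np.percentile(q,97,0).round(0))
roi=np.zeros((420,560),bool);roi[160:297,109:400]=1
z=W[...,2]
print('all z>12');comps(roi&(z>12)&(f['d']>0))
print('lemon');comps(roi&(hsv[...,1]>180)&(hsv[...,0]>20)&(hsv[...,0]<32)&(hsv[...,2]>120))
print('dark');comps(roi&(p.max(-1)<60),6)
print('z 22-40');comps(roi&(z>22)&(z<40)&(np.indices(z.shape)[1]>325))
print('z>50');comps(roi&(z>50)&(np.indices(z.shape)[1]>325),3)
E
```

```text
(130, 250) [ 4.590e+02  3.284e+02 -2.000e-01]
(150, 285) [368.1 275.7  -3. ]
(330, 190) [ 621.5 -197.4    2.8]
(330, 285) [ 368.1 -197.1    1. ]
(260, 275) [394.2 -11.   -2.3]
all z>12
[302.9 165. ] 1296 med [594.6 -93.9 617.7] min [ 594. -260.   25.] max [685. 177. 644.]
[142. 178.] 525 med [633.5 276.4 125.1] min [617. 264.  15.] max [657. 302. 161.]
[243.5 222.5] 8515 med [533.3  45.4  21.5] min [ 429. -140.   13.] max [618. 174. 117.]
[151.8 220.6] 481 med [533.3 264.7  46.5] min [508. 239.  30.] max [562. 295.  56.]
[388.1 230.4] 308 med [ 514.4 -343.6   30.8] min [ 485. -368.   16.] max [ 538. -329.   76.]
[352.2 233. ] 299 med [ 505.9 -251.2   30.6] min [ 482. -269.   22.] max [ 529. -227.   76.]
[151.7 268.5] 375 med [413.6 263.5  37.5] min [389. 242.  23.] max [437. 290.  53.]
[346.1 270.9] 298 med [ 409.1 -232.3   30.3] min [ 381. -256.   21.] max [ 430. -216.   76.]
[387.7 270. ] 311 med [ 411.8 -342.3   30.4] min [ 382. -364.   20.] max [ 433. -325.   76.]
lemon
[151.4 220.3] 389 med [535.1 265.4  48.4] min [511. 241.  36.] max [559. 292.  57.]
dark
[285.4 217.1] 1067 med
[... 841 characters left out ...]
  29.6] min [ 393. -256.   25.] max [ 433. -218.   35.]
[387.7 267.8] 239 med [ 414.7 -345.1   29.7] min [ 394. -365.   25.] max [ 435. -325.   35.]
z>50
[363.4 161.6] 304 med [ 594.4 -140.1  632.3] min [ 594. -190.  615.] max [595. -90. 648.]
[350.2 173.2] 16 med [ 660.7 -241.7   52. ] min [ 557. -247.   50.] max [668. -94. 755.]
[360.3 239.2] 43 med [ 489.9 -264.1   73.5] min [ 482. -272.   53.] max [ 498. -256.   80.]
[389.2 238. ] 39 med [ 492.8 -337.8   74.3] min [ 488. -347.   55.] max [ 498. -330.   78.]
[345.4 279.6] 37 med [ 387.  -223.1   74. ] min [ 382. -235.   54.] max [ 394. -217.   80.]
[390.6 279. ] 42 med [ 389.2 -340.7   73.4] min [ 384. -351.   52.] max [ 393. -333.   78.]
```

```bash
cat >> h.py <<'E'
def wcloud(f):
    d=f['d'];c=optics.get_calibration('wrist');K=c['intrinsics'];v,u=np.mgrid[0:420,0:560]
    P=np.stack([(u-K[0,2])/K[0,0]*d,(v-K[1,2])/K[1,1]*d,d],-1)
    H=c['hand_eye'];T=P@H[:3,:3].T+H[:3,3]
    return T@Ro.from_euler('xyz',f['rot']).as_matrix().T+f['pos']
def go(x,y,z,yawdeg=None,s=None):
    s=s or manip.read_state()
    p=s['eef_pos'];r=s['eef_rot'];y0=r[2]
    R=Ro.from_euler('xyz',[np.pi,0,y0]).as_matrix()   # commanded tool assumed plumb
    t=R.T@(np.array([x,y,z])-p)
    tw=0 if yawdeg is None else (-(np.radians(yawdeg)-y0)+np.pi)%(2*np.pi)-np.pi
    print('delta',t.round(1),'twist',round(float(tw),3),'| at',p.round(1),'yaw',round(float(np.degrees(y0)),1),'rp',r[:2].round(4),'gap',round(s['finger_gap'],1),'t',s['clock'])
E
python3 -c "
from h import *
go(430,-290,200,0)"
```

```text
delta [ 349.2 -166.4   19. ] twist 0.239 | at [ 130.1 -534.2  219. ] yaw 13.7 rp [-3.1408e+00 -1.0000e-04] gap 93.6 t 0.15
```

>>> jog_arm(deltas="349 -166 19 0.239 94;349 -166 19 0.239 94;349 -166 19 0.239 94;349 -166 19 0.239 94;349 -166 19 0.239 94;349 -166 19 0.239 94;349 -166 19 0.239 94;349 -166 19 0.239 94;349 -166 19 0.239 94;349 -166 19 0.239 94")

```text
clock: 1.4
eef_pos: [429.1, -291.5, 200.6]
eef_rot: [3.141, -0.0, -0.002]
wrist_force: [-0.3, 0.9, -0.2]
finger_gap: 94.1
```

```bash
python3 -c "
from h import *
s=snap('wrist','w1')[2];print(s['eef_pos'],s['eef_rot'],s['joints'],s['clock'])"
```

```text
[ 429.08376689 -291.51319036  200.56111743] [ 3.14143991e+00 -4.04291962e-05 -1.99485438e-03] [-6.67322993e-01  2.46897763e-01  1.63359872e+00 -9.99686401e-05
  1.26097007e+00  9.05498665e-01] 1.4
```

View pics/w1.png

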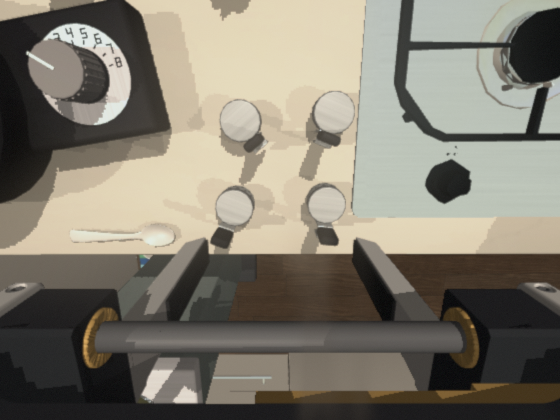

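```bash
cat >> h.py <<'E'
def comps(W,m,mn=15):
    n,l,st,ce=cv2.connectedComponentsWithStats(m.astype(np.uint8))
    for i in range(1,n):
        if st[i,4]>=mn:
            q=W[l==i]; print(ce[i].round(1),st[i,4],'med',np.median(q,0).round(1),'mid',((np.percentile(q,2,0)+np.percentile(q,98,0))/2).round(1),'ext',(np.percentile(q,98,0)-np.percentile(q,2,0)).round(0))
def cans(W,m):
    z=W[...,2]
    n,l,st,ce=cv2.connectedComponentsWithStats((m&(z>26)&(z<34)).astype(np.uint8))
    for i in range(1,n):
        if st[i,4]<200: continue
        q=W[l==i][:,:2].astype(np.float32)
        # top disc: min enclosing circle-ish
        (c,r)=cv2.minEnclosingCircle(q); 
        c=np.array(c)
        dd=np.linalg.norm(W[...,:2]-c,axis=-1)
        t=W[m&(z>69)&(z<80)&(dd<45)]
        tr=cv2.minAreaRect(t[:,:2].astype(np.float32))
        v=np.array(tr[0])-c
        print('can',c.round(1),'r',round(r,1),'med',np.median(q,0).round(1),'tab',np.array(tr[0]).round(1),np.round(tr[1],1),round(tr[2],1),'tabmed',np.median(t,0).round(1),'psi',np.degrees(np.arctan2(v[1],v[0])).round(1),'dist',np.linalg.norm(v).round(1))
E
python3 - <<'E'
from h import *
f=np.load('pics/w1.npz');W=wcloud(f);z=W[...,2]
m=np.zeros(z.shape,bool);m[:250,190:]=1
m&=f['d']>0
for uv in [(200,60),(200,150),(280,180),(150,220)]: print(W[uv[1],uv[0]].round(1))
cans(W,m)
p=f['p'];
print('collar');mm=(z>80)&(z<94)&(f['d']>0);mm[:,200:]=0;mm[200:]=0;comps(W,mm)
E
```

```text
[ 578.4 -201.6   -1.2]
[ 4.791e+02 -1.943e+02 -3.000e-01]
[ 441.8 -291.    -2. ]
[ 390.1 -122.8   -0.7]
can [ 559.6 -435.7] r 70.3 med [ 556.  -411.7] tab [0. 0.] [0. 0.] 0.0 tabmed [nan nan nan] psi 142.1 dist 709.2
can [ 572.9 -502.7] r 81.1 med [ 582.6 -555.8] tab [0. 0.] [0. 0.] 0.0 tabmed [nan nan nan] psi 138.7 dist 762.1
can [ 520.9 -558.1] r 24.4 med [ 519.7 -561.8] tab [0. 0.] [0. 0.] 0.0 tabmed [nan nan nan] psi 133.0 dist 763.4
can [ 520.8 -349.5] r 22.5 med [ 521.3 -349.3] tab [ 495.1 -339.5] [20.1  9.9] 67.6 tabmed [ 495.1 -339.    74.2] psi 158.7 dist 27.5
can [ 512.5 -247.5] r 22.7 med [ 513.3 -247.6] tab [ 491.4 -265.2] [ 9.9 19.3] 39.8 tabmed [ 491.5 -265.4   74.1] psi -139.9 dist 27.5
can [ 441.1 -494.4] r 14.9 med [ 441.7 -492.5] tab [0. 0.] [0. 0.] 0.0 tabmed [nan nan nan] psi 131.7 dist 662.5
can [ 416.5 -345.3] r 23.5 med [ 417.8 -345.2] tab [ 390.7 -342.6] [19.2  9.9] 87.9 tabmed [ 391.6 -342.4   74. ] psi 174.0 dist 25.9
can [ 413.7 -236.2] r 23.8 med [ 414.6 -236.7] tab [ 389.3 -227.1] [19.5  9.5] 69.6 tabmed [ 390.1 -227.5   73.9] psi 159.6 dist 26.0
collar
[58.1 69.3] 2861 med [ 554.9 -100.4   86.2] mid [554.2 -99.3  84.6] ext [44. 44.  7.]
  return _methods._mean(a, axis=axis, dtype=dtype,
  ret = um.true_divide(
```

```bash
python3 - <<'E'
from h import *
f=np.load('pics/scene0.npz');W=cloud('scene',f['d'])
z=W[...,2]
# toaster pixels region rows 195-290 cols 375-465
q=W[200:292,376:462].reshape(-1,3)
H,xe,ye=np.histogram2d(q[:,0],q[:,1],bins=[np.arange(560,860,20),np.arange(-620,-60,40)])
mx=np.zeros_like(H)
ix=np.digitize(q[:,0],xe)-1;iy=np.digitize(q[:,1],ye)-1
for a,b,c in zip(ix,iy,q[:,2]):
    if 0<=a<H.shape[0] and 0<=b<H.shape[1]: mx[a,b]=max(mx[a,b],c)
print(ye);
for i in range(H.shape[0]): print(xe[i],mx[i].round(0))
comps(W,(z>20)&(z<70)&(np.abs(W[...,0]-663)<40)&(np.abs(W[...,1]+240)<40))
q=W[(np.hypot(W[...,0]-680,W[...,1]+95)<60)&(z>60)&(z<200)];print(np.percentile(q,[2,50,98],axis=0).round(0))
E
```

```text
[-620 -580 -540 -500 -460 -420 -380 -340 -300 -260 -220 -180 -140 -100]
560 [0. 0. 0. 0. 0. 0. 0. 0. 0. 0. 0. 0. 0.]
580 [0. 0. 0. 0. 0. 0. 0. 0. 0. 0. 0. 0. 0.]
600 [0. 0. 0. 0. 0. 0. 0. 0. 0. 0. 0. 0. 0.]
620 [0. 0. 0. 0. 0. 0. 0. 0. 0. 0. 0. 0. 0.]
640 [0. 0. 0. 0. 0. 0. 0. 0. 0. 0. 0. 0. 0.]
660 [0. 0. 0. 0. 0. 0. 0. 0. 0. 0. 0. 0. 0.]
680 [0. 0. 0. 0. 0. 0. 0. 0. 0. 0. 0. 0. 0.]
700 [0. 0. 0. 0. 0. 0. 0. 0. 0. 0. 0. 0. 0.]
720 [0. 0. 0. 0. 0. 0. 0. 0. 0. 0. 0. 0. 0.]
740 [0. 0. 0. 0. 0. 0. 0. 0. 0. 0. 0. 0. 0.]
760 [  0.   0.   0.   0.   0.   0. 163. 164. 165. 165. 165. 165.   0.]
780 [  0.   0.   0.   0.   0.   0. 179. 180. 180. 180. 179. 179. 157.]
800 [  0.   0.   0.   0.   0.   0. 179. 180. 179. 180. 178. 178.   0.]
820 [  0.   0.   0.   0.   0.   0. 181.   0.   0.   0.   0. 164. 161.]
[336.4 267.5] 290 med [ 663.6 -259.5   33.6] mid [ 666.7 -254.8   36.4] ext [51. 38. 31.]
[[ 662. -113.   61.]
 [ 681. -103.   90.]
 [ 703.  -70.  107.]]
```

```bash
python3 -c "
from h import *
go(600,-245,180,178)"
```

```text
delta [170.7 -46.7  20.6] twist -3.108 | at [ 429.2 -291.4  200.6] yaw -0.1 rp [ 3.1414e+00 -1.0000e-04] gap 94.0 t 1.45
```

>>> jog_arm(deltas="170 -46 20 -1.6 94;170 -46 20 -1.6 94;170 -46 20 -1.6 94;170 -46 20 -1.6 94;170 -46 20 -1.6 94;170 -46 20 -1.6 94;170 -46 20 -1.6 94;170 -46 20 -1.6 94;170 -46 20 -1.6 94;170 -46 20 -1.6 94")

```text
clock: 2.7
eef_pos: [599.6, -245.2, 180.5]
eef_rot: [-3.142, 0.0, 1.598]
wrist_force: [0.4, -0.2, 0.5]
finger_gap: 94.0
```

>>> jog_arm(deltas="0 0 0 -1.54 94;0 0 0 -1.54 94;0 0 0 -1.54 94;0 0 0 -1.54 94;0 0 0 -1.54 94;0 0 0 -1.54 94;0 0 0 -1.54 94;0 0 0 -1.54 94;0 0 0 -1.54 94;0 0 0 -1.54 94")

```text
clock: 3.95
eef_pos: [599.8, -244.9, 180.5]
eef_rot: [3.142, -0.0, 3.137]
wrist_force: [-0.5, -0.1, -0.1]
finger_gap: 94.1
```

```bash
python3 -c "
from h import *
s=snap('wrist','w2')[2];print(s['eef_pos'],s['eef_rot'],s['joints'],s['clock'])"
```

```text
[ 599.76018368 -244.9214694   180.45716486] [ 3.14156680e+00 -3.94837595e-06  3.13672423e+00] [-4.44231294e-01  5.50032612e-01  1.25992105e+00  2.23538667e-05
  1.33165356e+00 -2.01016449e+00] 3.95
```

View pics/w2.png

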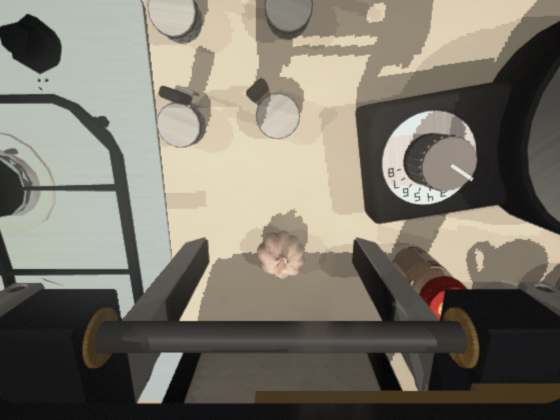

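```bash
python3 - <<'E'
from h import *
f=np.load('pics/w2.npz');W=wcloud(f);z=W[...,2]
m=np.zeros(z.shape,bool);m[220:285,245:320]=1
comps(W,m&(z>8)&(z<80)&(f['d']>0))
q=W[m&(z>8)];print(q[q[:,2].argmax()])
for a in (10,18,25,35,45):
    q=W[m&(np.abs(z-a)<4)]; 
    if len(q):print(a,len(q),((q.min(0)+q.max(0))/2).round(1),np.ptp(q,0).round(1))
m=np.zeros(z.shape,bool);m[230:310,395:480]=1
comps(W,m&(z>20)&(z<120)&(f['d']>0))
go(663,-244,60,180)
E
```

```text
[281.1 254.4] 1701 med [ 660.4 -244.3   37.2] mid [ 665.7 -244.3   36.3] ext [46. 49. 32.]
[ 520.2174653  -244.48019044  344.91217823]
18 61 [ 655.3 -245.    17.9] [31.  55.4  7.8]
25 217 [ 668.1 -244.8   25.1] [56.6 55.3  7.8]
35 696 [ 669.4 -244.3   35. ] [51.1 50.6  8. ]
45 392 [ 667.7 -244.4   45. ] [28.2 31.3  8. ]
[426.8 276.6] 2115 med [668.7 -98.5  74.8] mid [673.4 -91.4  64.5] ext [21. 33. 83.]
delta [-63.2   1.2 120.5] twist -0.005 | at [ 599.8 -244.8  180.5] yaw 179.7 rp [3.1416 0.    ] gap 94.0 t 4.0
```

>>> jog_arm(deltas="-34 0 20 0 94;-68 0 50 0 94;-68 0 90 0 94;-68 0 125 0 94;-68 0 145 0 94;-68 0 160 0 94;-68 0 160 0 94;-68 0 160 0 45;-68 0 160 0 45;-68 0 160 0 45", squeeze=15)

```text
clock: 5.25
eef_pos: [668.2, -244.8, 21.1]
eef_rot: [-3.141, 0.001, 3.14]
wrist_force: [0.6, 0.1, -0.5]
finger_gap: 67.3
```

>>> jog_arm(deltas="0 0 0 0 45;0 0 0 0 45;0 0 -10 0 45;0 0 -40 0 45;0 0 -80 0 45;0 0 -120 0 45;0 0 -150 0 45;0 0 -160 0 45;0 0 -160 0 45;0 0 -160 0 45")

```text
clock: 6.5
eef_pos: [667.5, -244.5, 178.7]
eef_rot: [3.141, -0.002, 3.14]
wrist_force: [0.2, 0.2, -0.3]
finger_gap: 54.0
```

```bash
python3 -c "
from h import *
s=snap('wrist','w3')[2];print(s['eef_pos'],s['finger_gap'],s['wrist_force'],s['joints'],s['clock'])"
```

```text
[ 667.49811477 -244.52973846  178.70429499] 54.01474195572111 [ 0.23083641  0.21847704 -0.33017352] [-4.02666546e-01  7.04220957e-01  1.02078695e+00  9.49851222e-06
  1.41898356e+00 -1.97165907e+00] 6.5
```

View pics/w3.png

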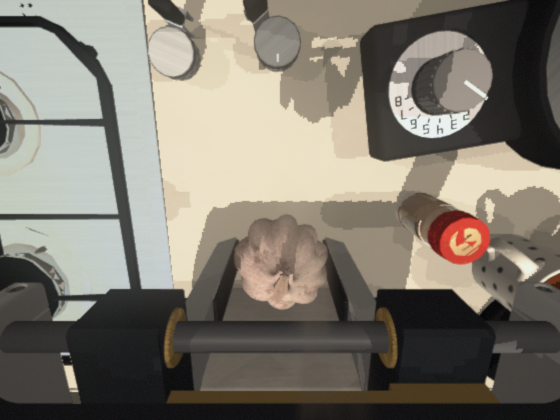

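```bash
python3 - <<'E'
from h import *
from scipy.optimize import least_squares
f=np.load('pics/top0.npz');W=cloud('top',f['d']);z=W[...,2]
m=(z>108)&(z<126);m[:, :175]=0;m[:,275:]=0;m[:178]=0;m[275:]=0
q=W[m];
g=least_squares(lambda a:np.hypot(q[:,0]-a[0],q[:,1]-a[1])-a[2],[520,60,102],loss='soft_l1')
print(g.x,len(q),np.median(q[:,2]))
d=np.array([554.5,-99.8])-g.x[:2];print(np.linalg.norm(d),np.degrees(np.arctan2(d[1],d[0])))
E
```

```text
[522.93176545  79.20522913 101.21263452] 513 117.06926125313692
181.76750393724205 -79.99851524405926
```

```bash
python3 -c "
from h import *
go(558,57,178,180)"
```

```text
delta [110.1 301.3   0.8] twist -0.002 | at [ 667.5 -244.5  178.8] yaw 179.9 rp [ 3.1406e+00 -2.2000e-03] gap 53.8 t 6.55
```

>>> jog_arm(deltas="8 20 0 0 45;24 60 0 0 45;40 110 0 0 45;58 160 0 0 45;76 210 0 0 45;95 260 0 0 45;106 290 0 0 45;109 301 0 0 45;109 301 0 0 45;109 301 0 0 45")

```text
clock: 7.8
eef_pos: [559.8, 55.4, 180.1]
eef_rot: [-3.141, -0.0, 3.139]
wrist_force: [-0.4, -0.8, -0.1]
finger_gap: 53.6
```

>>> jog_arm(deltas="0 0 30 0 45;0 0 60 0 45;0 0 90 0 45;0 0 115 0 45;0 0 126 0 45;0 0 126 0 45;0 0 126 0 75;0 0 126 0 75;0 0 126 0 75;0 0 126 0 75")

```text
clock: 9.05
eef_pos: [559.6, 56.5, 54.7]
eef_rot: [3.142, 0.0, 3.14]
wrist_force: [-0.2, 0.4, 0.5]
finger_gap: 75.0
```

>>> jog_arm(deltas="0 0 -30 0 75;0 0 -70 0 75;0 0 -110 0 75;0 0 -140 0 75;0 0 -140 0 75;0 0 -140 0 94;0 0 -140 0 94;0 0 -140 0 94;0 0 -140 0 94;0 0 -140 0 94")

```text
clock: 10.3
eef_pos: [559.4, 56.5, 194.3]
eef_rot: [3.142, -0.0, 3.14]
wrist_force: [-0.2, -0.2, -0.8]
finger_gap: 94.0
```

```bash
python3 -c "
from h import *
s=snap('wrist','w4')[2];snap('top','t4');print(s['eef_pos'],s['finger_gap'],s['wrist_force'],s['joints'],s['clock'])
import cv2
im=cv2.imread('pics/t4.png')
cv2.imwrite('pics/t4z.png',cv2.resize(im[155:305,100:410],None,fx=2.55,fy=2.55,interpolation=cv2.INTER_CUBIC))
"
```

```text
[559.44304976  56.48585024 194.29739676] 94.02310893560698 [-0.15767752 -0.1668327  -0.7878517 ] [ 3.54785085e-02  3.48285965e-01  1.51693139e+00  2.54982166e-05
  1.27658974e+00 -1.53348481e+00] 10.3
```

View pics/w4.png

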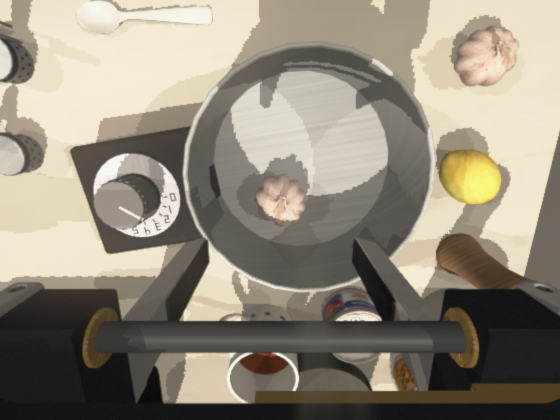

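View pics/t4z.png

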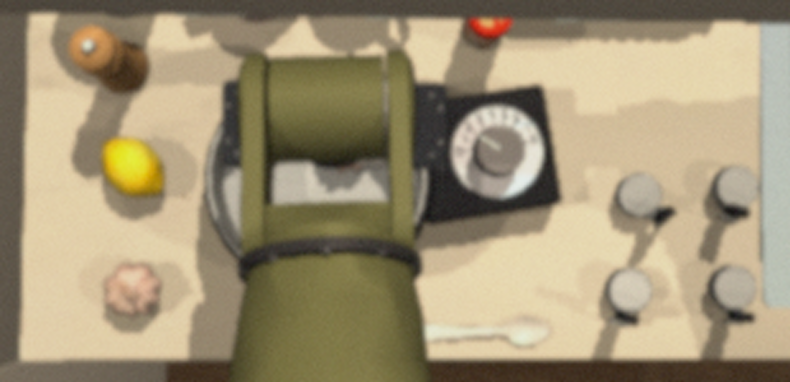

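```bash
python3 - <<'E'
from h import *
from scipy.optimize import least_squares
f=np.load('pics/w4.npz');W=wcloud(f);z=W[...,2];ok=f['d']>0
m=ok&(z>112)&(z<124);m[:, :180]=0;m[:,440:]=0;m[240:]=0
q=W[m]
g=least_squares(lambda a:np.hypot(q[:,0]-a[0],q[:,1]-a[1])-a[2],[523,79,102],loss='soft_l1')
print('rim',g.x,len(q),np.median(q[:,2]))
m=ok&(z>12)&(z<70);m[:,:436]=0;m[240:]=0
comps(W,m,100)
hsv=cv2.cvtColor(f['p'],cv2.COLOR_RGB2HSV)
lm=m&(hsv[...,1]>150)
q=W[lm&(z>18)][:,:2].astype(np.float32);print('lemon',cv2.minAreaRect(q))
m=ok&(z>20)&(z<90);m[:, :250]=0;m[:,310:]=0;m[:170]=0;m[230:]=0;comps(W,m,100)
q=W[(z>80)&(z<94)&(np.indices(z.shape)[1]<180)&(np.indices(z.shape)[0]<240)&ok];print('collar',((q.min(0)+q.max(0))/2).round(1))
go(500,200,190,180)
E
```

```text
rim [525.13272708  79.8571665  100.60077338] 3810 116.72145746354668
[486.1  56.3] 2878 med [417.4 258.   36.5] mid [416.1 264.2  35.2] ext [48. 47. 34.]
[469.7 176.2] 2713 med [533.8 257.3  46. ] mid [536.4 262.7  39.7] ext [54. 49. 30.]
[554.1 218.6] 502 med [593.6 385.2  18.3] mid [583.9 385.3  20.8] ext [65.  3. 17.]
lemon ((531.5472412109375, 266.045654296875), (61.23219299316406, 39.72831344604492), 65.63154602050781)
[280.5 199.9] 1945 med [556.2  57.3  54.5] mid [559.9  56.8  55.2] ext [49. 48. 30.]
collar [554.7 -96.7  84.4]
delta [ 59.7 143.4   4.4] twist -0.002 | at [559.5  56.5 194.4] yaw 179.9 rp [ 3.1416 -0.    ] gap 94.1 t 10.4
```

```bash
python3 -c "
from h import *
go(460,262,190,180)"
```

```text
delta [ 99.9 205.3   4.4] twist -0.002 | at [559.5  56.5 194.4] yaw 179.9 rp [ 3.1416 -0.    ] gap 94.1 t 10.4
```

>>> jog_arm(deltas="20 40 0 0 94;40 85 0 0 94;65 130 0 0 94;85 175 4 0 94;100 205 4 0 94;100 205 4 0 94;100 205 4 0 94;100 205 4 0 94;100 205 4 0 94;100 205 4 0 94")

```text
clock: 11.65
eef_pos: [460.0, 261.3, 190.4]
eef_rot: [-3.142, -0.0, 3.139]
wrist_force: [-0.3, 0.0, 0.5]
finger_gap: 94.1
```

```bash
python3 - <<'E'
from h import *
s=snap('wrist','w5')[2];print(s['eef_pos'],s['joints'],s['clock'])
f=np.load('pics/w5.npz');W=wcloud(f);z=W[...,2];ok=f['d']>0
hsv=cv2.cvtColor(f['p'],cv2.COLOR_RGB2HSV)
lm=ok&(hsv[...,1]>150)&(hsv[...,0]>18)&(hsv[...,0]<34)&(z>8)&(z<70)&(np.abs(W[...,1]-265)<60);comps(W,lm,100)
q=W[lm&(z>24)][:,:2].astype(np.float32);print('lemon',cv2.minAreaRect(q))
q=W[lm&(z>45)][:,:2].astype(np.float32);print('lemontop',cv2.minAreaRect(q))
m=ok&(np.hypot(W[...,0]-416,W[...,1]-264)<50)&(z>8);comps(W,m,100)
for a in (18,25,35,45):
    q=W[m&(np.abs(z-a)<4)]; print(a,len(q),((q.min(0)+q.max(0))/2).round(1),np.ptp(q,0).round(1))
E
```

```text
[460.03232307 261.30498911 190.43818556] [ 4.47347251e-01  2.79196707e-01  1.61721032e+00 -2.73140929e-05
  1.24521400e+00 -1.12102133e+00] 11.65
[267.9 255.8] 193 med [524.8 247.1  43.8] mid [527.5 247.6  41.7] ext [23. 16. 13.]
lemon ((526.083251953125, 245.19796752929688), (14.669955253601074, 28.32732391357422), 66.79312896728516)
lemontop ((526.8213500976562, 249.070556640625), (6.969818592071533, 26.632009506225586), 66.79312896728516)
[286.6 155.3] 1970 med [412.3 268.1  37.6] mid [414.1 268.4  39.3] ext [48. 51. 28.]
[317.7 334.6] 13469 med [433.1 272.3 290. ] mid [432.4 265.5 288.8] ext [11. 92. 15.]
[314.3 407.4] 9950 med [437.3 271.2 307.2] mid [439.  264.1 304.5] ext [ 6. 86. 11.]
18 3 [396.3 261.2  20.8] [13.8 39.5  1.2]
25 178 [414.4 268.4  25.1] [54.7 56.5  7.5]
35 855 [413.6 268.3  35. ] [49.1 51.   7.9]
45 449 [414.9 267.5  45. ] [30.1 29.4  7.9]
```

View pics/w5.png

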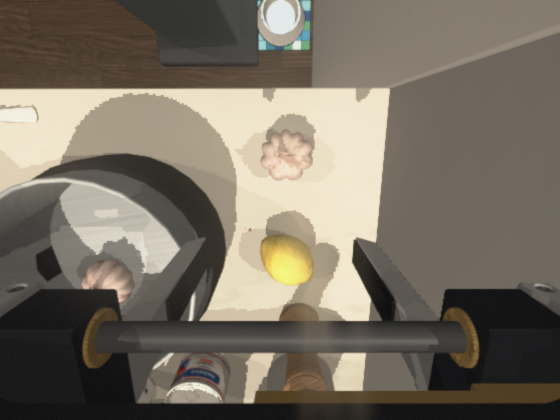

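```bash
python3 - <<'E'
from h import *
f=np.load('pics/w5.npz');W=wcloud(f);z=W[...,2];ok=f['d']>0
lm=ok&(z>5)&(z<70)&(np.hypot(W[...,0]-533,W[...,1]-265)<50)
comps(W,lm,100)
for a in (24,30,45):
    q=W[lm&(z>a)][:,:2].astype(np.float32);print('lemon',a,cv2.minAreaRect(q),np.degrees(np.linalg.eigh(np.cov(q.T))[1][:,1].tolist()),cv2.fitEllipse(cv2.convexHull(q)))
go(414.3,268.3,20,180)
E
```

```text
[286.8 259.4] 2157 med [528.2 268.7  46.2] mid [533.7 269.1  40.1] ext [51. 56. 29.]
lemon 24 ((536.431884765625, 269.288330078125), (59.573638916015625, 61.42656326293945), 3.9173526763916016) [33.15494466 46.72853512] ((536.4320678710938, 269.6803283691406), (51.66838455200195, 73.81649780273438), 141.30010986328125)
lemon 30 ((536.4515991210938, 268.68182373046875), (59.034523010253906, 60.608543395996094), 1.2312779426574707) [32.6872885  47.05685413] ((536.5426025390625, 269.67559814453125), (51.675106048583984, 72.517822265625), 142.14852905273438)
lemon 45 ((537.3539428710938, 269.9171447753906), (50.81132507324219, 43.09443664550781), 41.12541198730469) [36.19775883 44.41315802] ((537.7128295898438, 269.1891784667969), (43.66293716430664, 51.84452438354492), 137.35357666015625)
delta [ 45.7   6.8 170.5] twist -0.002 | at [460.  261.4 190.5] yaw 179.9 rp [-3.1416  0.    ] gap 93.9 t 11.7
```

>>> jog_arm(deltas="23 3 40 0 94;46 7 80 0 94;46 7 120 0 94;46 7 150 0 94;46 7 170 0 94;46 7 170 0 94;46 7 170 0 45;46 7 170 0 45;46 7 170 0 45;46 7 170 0 45")

```text
clock: 12.95
eef_pos: [414.0, 268.8, 20.8]
eef_rot: [3.141, 0.0, 3.14]
wrist_force: [-0.0, -0.4, 0.1]
finger_gap: 57.3
```

>>> jog_arm(deltas="0 0 0 0 45;0 0 0 0 45;0 0 -10 0 45;0 0 -40 0 45;0 0 -80 0 45;0 0 -120 0 45;0 0 -150 0 45;0 0 -160 0 45;0 0 -160 0 45;0 0 -160 0 45")

```text
clock: 14.2
eef_pos: [413.4, 268.5, 179.2]
eef_rot: [-3.141, -0.002, 3.14]
wrist_force: [-0.1, -0.2, -0.7]
finger_gap: 55.9
```

```bash
python3 -c "
from h import *
s=snap('wrist','w6')[2];print(s['joints'])
go(492,60,180,180)"
```

```text
[ 5.01698681e-01  2.13109952e-01  1.72781878e+00  5.29238270e-05
  1.20276155e+00 -1.06728850e+00]
delta [ -78.9 -208.4   -0.8] twist -0.002 | at [413.5 268.5 179.2] yaw 179.9 rp [-3.1406e+00 -1.8000e-03] gap 56.2 t 14.25
```

View pics/w6.png

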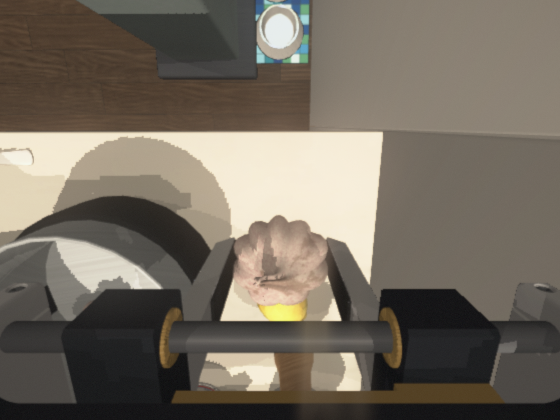

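>>> jog_arm(deltas="-10 -25 0 0 45;-25 -65 0 0 45;-40 -110 0 0 45;-60 -155 0 0 45;-72 -190 0 0 45;-77 -205 0 0 45;-77 -210 0 0 45;-77 -210 0 0 45;-77 -210 0 0 45;-77 -210 0 0 45")

```text
clock: 15.5
eef_pos: [490.3, 59.2, 180.5]
eef_rot: [3.142, 0.0, 3.141]
wrist_force: [-0.1, -0.3, -0.5]
finger_gap: 56.3
```

>>> jog_arm(deltas="0 0 30 0 45;0 0 60 0 45;0 0 90 0 45;0 0 115 0 45;0 0 126 0 45;0 0 126 0 45;0 0 126 0 75;0 0 126 0 75;0 0 126 0 75;0 0 126 0 75")

```text
clock: 16.75
eef_pos: [490.6, 58.6, 54.6]
eef_rot: [3.142, 0.0, 3.14]
wrist_force: [-0.4, -0.0, 0.2]
finger_gap: 74.9
```

>>> jog_arm(deltas="0 0 -30 0 75;0 0 -70 0 75;0 0 -110 0 75;0 0 -135 0 75;0 0 -135 0 75;0 0 -135 0 94;0 0 -135 0 94;0 0 -135 0 94;0 0 -135 0 94;0 0 -135 0 94")

```text
clock: 18.0
eef_pos: [490.5, 58.6, 189.3]
eef_rot: [-3.142, -0.0, 3.14]
wrist_force: [-0.1, 0.2, 0.4]
finger_gap: 94.0
```

```bash
python3 -c "
from h import *
s=snap('wrist','w7')[2];print(s['joints'])
go(536.5,269.5,180,142)
go(536.5,269.5,180,52)"
```

```text
[ 4.47865520e-02  2.03512774e-01  1.71441523e+00 -1.89211963e-05
  1.22381857e+00 -1.52421536e+00]
delta [-45.7 211.    9.4] twist 0.661 | at [490.4  58.6 189.4] yaw 179.9 rp [-3.1416e+00 -1.0000e-04] gap 93.9 t 18.05
delta [-45.7 211.    9.4] twist 2.232 | at [490.4  58.6 189.4] yaw 179.9 rp [-3.1416e+00 -1.0000e-04] gap 93.9 t 18.05
```

View pics/w7.png

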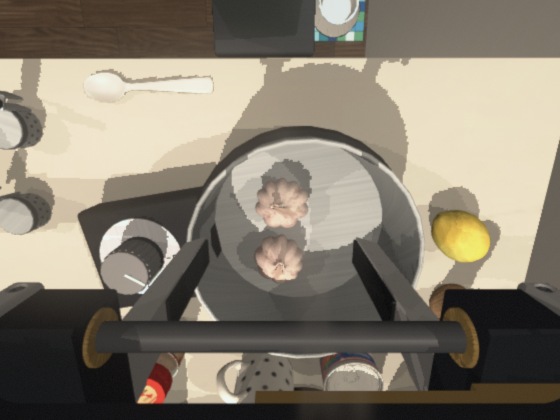

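```bash
python3 - <<'E'
from h import *
for n,w in (('top0',0),('w5',1),('w7',1),('w4',1)):
    f=np.load(f'pics/{n}.npz');W=wcloud(f) if w else cloud('top',f['d']);z=W[...,2]
    for lo,hi in((130,170),(20,130)):
        m=(f['d']>0)&(z>lo)&(z<hi)&(np.hypot(W[...,0]-640,W[...,1]-280)<50)
        q=W[m]
        if len(q)>10:print(n,lo,len(q),np.percentile(q,[2,98],axis=0).round(1).tolist())
go(536.5,269.5,170,46)
E
```

```text
top0 130 257 [[620.3, 266.1, 142.1], [657.1, 303.0, 163.6]]
top0 20 224 [[616.8, 263.7, 21.2], [656.5, 297.3, 125.5]]
w5 20 1533 [[619.5, 266.7, 21.5], [636.4, 304.1, 127.6]]
w7 20 36 [[632.4, 262.5, 20.2], [650.7, 265.7, 24.2]]
w4 20 2292 [[620.1, 264.4, 21.4], [654.0, 292.6, 113.3]]
delta [-45.7 211.   19.4] twist 2.337 | at [490.4  58.6 189.4] yaw 179.9 rp [-3.1416e+00 -1.0000e-04] gap 93.9 t 18.05
```

>>> jog_arm(deltas="-5 25 0 0.15 94;-15 65 0 0.33 94;-25 110 0 0.5 94;-35 155 0 0.68 94;-43 195 0 0.86 94;-46 211 0 1.04 94;-46 211 0 1.22 94;-46 211 0 1.4 94;-46 211 0 1.58 94;-46 211 0 1.75 94")

```text
clock: 19.3
eef_pos: [536.8, 269.6, 189.3]
eef_rot: [-3.141, 0.0, 1.384]
wrist_force: [0.1, -0.3, -0.7]
finger_gap: 93.7
```

```bash
python3 -c "
from h import *
go(536.5,269.5,25,46)"
```

```text
delta [-1.000e-01 -3.000e-01  1.643e+02] twist 0.581 | at [536.8 269.6 189.3] yaw 79.3 rp [-3.1414e+00  1.0000e-04] gap 93.7 t 19.3
```

>>> jog_arm(deltas="0 0 0 0.18 94;0 0 0 0.36 94;0 0 0 0.5 94;0 0 0 0.58 94;0 0 0 0.58 94;0 0 0 0.58 94;0 0 0 0.58 94;0 0 0 0.58 94;0 0 0 0.58 94;0 0 0 0.58 94")

```text
clock: 20.55
eef_pos: [536.8, 269.5, 189.5]
eef_rot: [-3.142, 0.0, 0.81]
wrist_force: [0.5, -0.3, -0.5]
finger_gap: 93.9
```

```bash
python3 -c "
from h import *
s=snap('wrist','w8')[2]
go(536.5,269.5,25,46)"
```

```text
delta [ -0.3  -0.2 164.5] twist 0.007 | at [536.8 269.5 189.5] yaw 46.4 rp [3.1416 0.    ] gap 93.9 t 20.6
```

View pics/w8.png

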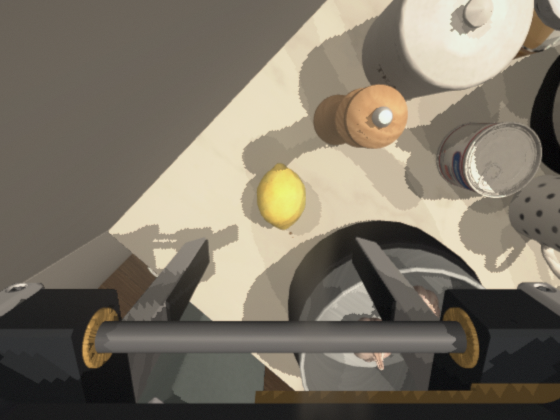

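```bash
python3 - <<'E'
from h import *
f=np.load('pics/w8.npz');W=wcloud(f);z=W[...,2];ok=f['d']>0
lm=ok&(z>5)&(z<70)&(np.hypot(W[...,0]-543,W[...,1]-275)<55);lm[:150]=0;lm[245:]=0;lm[:,:240]=0;lm[:,330:]=0
comps(W,lm,100)
for a in (24,45):
    q=W[lm&(z>a)][:,:2].astype(np.float32);print(a,np.linalg.eigh(np.cov(q.T))[1][:,1],cv2.fitEllipse(cv2.convexHull(q)))
E
```

```text
[281.  196.8] 2402 med [541.7 273.3  46.8] mid [539.4 270.6  42.1] ext [53. 56. 25.]
24 [0.66253591 0.74903015] ((538.0414428710938, 269.4166564941406), (53.390384674072266, 72.93079376220703), 137.8358154296875)
45 [0.69729606 0.71678323] ((538.0638427734375, 268.8489074707031), (43.03887939453125, 51.511627197265625), 135.05984497070312)
```

>>> jog_arm(deltas="0 0 40 0 94;0 0 80 0 94;0 0 120 0 94;0 0 150 0 94;1 0 164 0 94;1 0 164 0 94;1 0 164 0 45;1 0 164 0 45;1 0 164 0 45;1 0 164 0 45", squeeze=20)

```text
clock: 21.85
eef_pos: [537.6, 270.3, 25.7]
eef_rot: [3.141, -0.0, 0.81]
wrist_force: [-0.3, -0.4, 0.7]
finger_gap: 57.3
```

>>> jog_arm(deltas="0 0 0 0 45;0 0 0 0 45;0 0 -10 0 45;0 0 -40 0 45;0 0 -80 0 45;0 0 -120 0 45;0 0 -150 0 45;0 0 -160 0 45;0 0 -160 0 45;0 0 -160 0 45")

```text
clock: 23.1
eef_pos: [537.1, 270.1, 183.9]
eef_rot: [-3.141, 0.002, 0.81]
wrist_force: [0.1, 0.0, -1.4]
finger_gap: 53.9
```

```bash
python3 -c "
from h import *
s=snap('wrist','w9')[2]
go(525,131,182,90)"
```

```text
delta [-109.1   87.2    2. ] twist -0.761 | at [537.1 270.1 184. ] yaw 46.4 rp [-3.1407e+00  2.1000e-03] gap 53.5 t 23.15
```

View pics/w9.png

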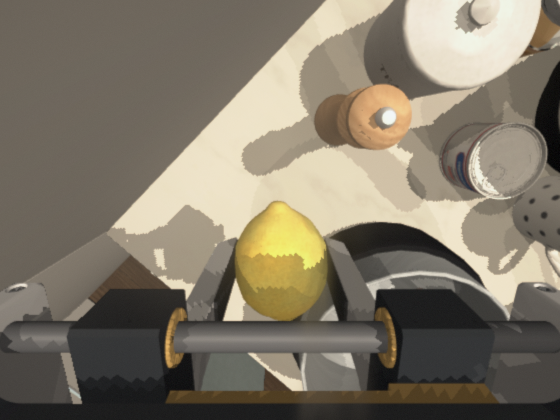

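>>> jog_arm(deltas="-12 10 0 -0.1 45;-35 28 0 -0.25 45;-60 48 0 -0.4 45;-85 68 0 -0.55 45;-103 82 0 -0.68 45;-109 87 0 -0.76 45;-109 87 0 -0.76 45;-109 87 0 -0.76 45;-109 87 0 -0.76 45;-109 87 0 -0.76 45")

```text
clock: 24.4
eef_pos: [525.3, 131.7, 185.3]
eef_rot: [-3.141, -0.0, 1.57]
wrist_force: [0.3, -0.4, -1.4]
finger_gap: 53.0
```

>>> jog_arm(deltas="0 0 30 0 45;0 0 60 0 45;0 0 90 0 45;0 0 115 0 45;0 0 130 0 45;0 0 132 0 45;0 0 132 0 75;0 0 132 0 75;0 0 132 0 75;0 0 132 0 75")

```text
clock: 25.65
eef_pos: [525.5, 131.4, 53.8]
eef_rot: [3.141, -0.0, 1.57]
wrist_force: [-0.2, 0.7, -0.3]
finger_gap: 75.3
```

>>> jog_arm(deltas="0 0 -30 0 75;0 0 -70 0 75;0 0 -110 0 75;0 0 -140 0 75;0 0 -140 0 75;0 0 -140 0 94;0 0 -140 0 94;0 0 -140 0 94;0 0 -140 0 94;0 0 -140 0 94")

```text
clock: 26.9
eef_pos: [525.3, 131.3, 193.3]
eef_rot: [-3.141, 0.0, 1.57]
wrist_force: [0.4, -1.1, 0.2]
finger_gap: 94.1
```

```bash
python3 -c "
from h import *
s=snap('wrist','w10')[2]
go(440,-200,190,69.6)"
```

```text
delta [-331.4  -85.     3.4] twist 0.355 | at [525.4 131.3 193.4] yaw 89.9 rp [-3.1415  0.    ] gap 93.9 t 26.95
```

View pics/w10.png

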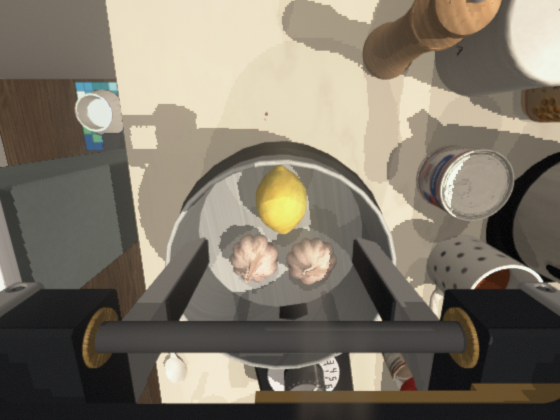

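```bash
python3 - <<'E'
from h import *
from scipy.optimize import least_squares
for n in ('w7','w10','w4'):
    f=np.load(f'pics/{n}.npz');W=wcloud(f);z=W[...,2];ok=f['d']>0
    m=ok&(z>112)&(z<124)&(np.abs(np.hypot(W[...,0]-524,W[...,1]-79.5)-102)<8)
    q=W[m]; 
    if n=='w7':m[:,:]
    for r in (None,):
        g=least_squares(lambda a:np.hypot(q[:,0]-a[0],q[:,1]-a[1])-a[2],[523,79,102],loss='soft_l1')
        g2=least_squares(lambda a:np.hypot(q[:,0]-a[0],q[:,1]-a[1])-102,[523,79],loss='soft_l1')
    a=np.degrees(np.arctan2(q[:,1]-79,q[:,0]-524));print(n,g.x,g2.x,len(q),np.median(q[:,2]),np.histogram(a,12,(-180,180))[0])
    R=np.hypot(q[:,0]-g.x[0],q[:,1]-g.x[1]);print(np.percentile(R,[2,50,98]).round(1))
go(430,-320,190,69.6)
E
```

```text
w7 [524.41502586  79.91704683 100.85922388] [525.23302371  79.84883277] 2738 116.90306475127831 [362 324 220 155 103 120 134   0 206 387 370 357]
[ 99.  100.8 103.3]
w10 [525.44146524  80.5503305  100.91179335] [525.44614808  80.2405435 ] 2646 116.73351042529839 [ 54  27 333 339  39  55 244 308 349 352 307 239]
[ 98.9 100.9 103.2]
w4 [524.80464618  80.01262151 100.64702557] [525.23055167  79.96721013] 5028 116.68511936498814 [511 461 417 373 345 357 359 188 444 499 536 538]
[ 99.  100.5 103.4]
delta [-451.4  -94.9    3.4] twist 0.355 | at [525.4 131.3 193.4] yaw 89.9 rp [-3.1415  0.    ] gap 93.9 t 26.95
```

>>> jog_arm(deltas="-30 -6 0 0 94;-85 -18 0 0 94;-140 -30 0 0 94;-195 -42 0 0.1 94;-250 -53 3 0.2 94;-305 -64 3 0.3 94;-360 -76 3 0.355 94;-410 -87 3 0.355 94;-445 -95 3 0.355 94;-451 -95 3 0.355 94")

```text
clock: 28.2
eef_pos: [429.2, -321.2, 190.3]
eef_rot: [-3.141, 0.0, 1.212]
wrist_force: [0.0, 0.5, 0.4]
finger_gap: 93.8
```

```bash
python3 - <<'E'
from h import *
snap('wrist','w11')
f=np.load('pics/w11.npz');W=wcloud(f);z=W[...,2]
m=(f['d']>0)&(W[...,0]<545)&(W[...,0]>350)&(W[...,1]>-372)&(W[...,1]<-190)
cans(W,m)
go(430,-320,190,69.6)
E
```

```text
can [ 512.8 -247.8] r 22.6 med [ 513.  -246.8] tab [ 491.4 -265.1] [10.  19.9] 38.2 tabmed [ 491.1 -264.8   74.3] psi -141.0 dist 27.5
can [ 414.  -236.4] r 23.3 med [ 414.7 -236.3] tab [ 389.1 -226.8] [19.7 10. ] 67.7 tabmed [ 389.9 -226.9   74. ] psi 158.9 dist 26.7
can [ 519.8 -348.5] r 24.2 med [ 523.  -348.8] tab [ 495.7 -339. ] [19.2 10.4] 69.0 tabmed [ 495.1 -338.4   74. ] psi 158.5 dist 25.9
can [ 416.2 -345.2] r 24.1 med [ 417.9 -344.6] tab [ 390.3 -342.4] [19.8 10.2] 84.2 tabmed [ 391.2 -341.6   73.9] psi 173.9 dist 26.0
delta [0.7 0.1 0.3] twist -0.002 | at [ 429.6 -320.6  190.3] yaw 69.5 rp [-3.1414e+00 -1.0000e-04] gap 93.9 t 28.25
```

View pics/w11.png

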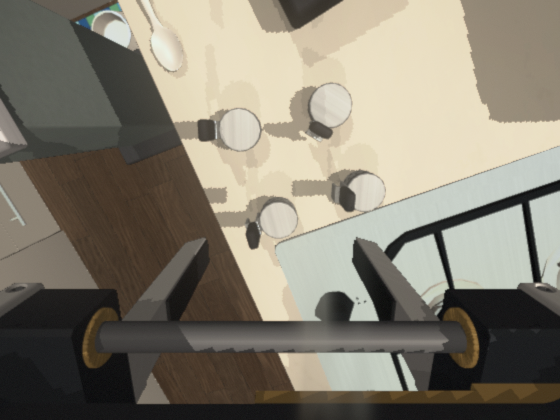

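```bash
python3 -c "
from h import *
go(389.2,-227,58,69.3)"
```

```text
delta [ 73.6 -70.6 132.3] twist 0.004 | at [ 429.6 -320.6  190.3] yaw 69.5 rp [-3.1414e+00 -1.0000e-04] gap 93.9 t 28.25
```

>>> jog_arm(deltas="20 -20 10 0 40;45 -45 30 0 40;70 -67 50 0 40;74 -71 70 0 40;74 -71 90 0 40;74 -71 112 0 40;74 -71 125 0 40;74 -71 132 0 40;74 -71 132 0 40;74 -71 132 0 40", squeeze=25)

```text
clock: 29.5
eef_pos: [389.5, -225.6, 59.0]
eef_rot: [3.141, 0.0, 1.215]
wrist_force: [0.0, -1.2, -0.3]
finger_gap: 40.2
```

```bash
python3 - <<'E'
from h import *
snap('wrist','w12')
go(389.2,-227,58,69.3)
E
```

```text
delta [-1.4  0.3  1. ] twist 0.005 | at [ 389.4 -225.6   59. ] yaw 69.6 rp [3.1407e+00 2.0000e-04] gap 39.8 t 29.55
```

View pics/w12.png

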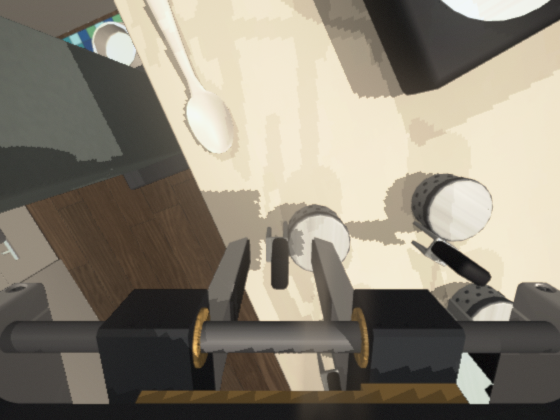

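Tab is centred between the fingers at (280,262). Small correction, then close.

>>> jog_arm(deltas="-1.4 0 1 0 40;-1.4 0 1 0 4;-1.4 0 1 0 4;-1.4 0 1 0 4;-1.4 0 1 0 4;-1.4 0 1 0 4;-1.4 0 1 0 4;-1.4 0 1 0 4;-1.4 0 1 0 4;-1.4 0 1 0 4", squeeze=25)

```text
clock: 30.8
eef_pos: [388.7, -226.8, 57.4]
eef_rot: [3.142, -0.0, 1.215]
wrist_force: [-0.3, -0.4, -1.0]
finger_gap: 10.4
```

>>> jog_arm(deltas="0 0 0 0 4;0 0 -10 0 4;0 0 -30 0 4;0 0 -60 0 4;0 0 -90 0 4;0 0 -115 0 4;0 0 -130 0 4;0 0 -130 0 4;0 0 -130 0 4;0 0 -130 0 4")

```text
clock: 32.05
eef_pos: [388.4, -226.6, 186.6]
eef_rot: [-3.14, -0.0, 1.215]
wrist_force: [0.3, 0.3, -0.6]
finger_gap: 10.0
```

```bash
python3 - <<'E'
from h import *
snap('wrist','w13');snap('scene','s13')
im=cv2.imread('pics/s13.png');cv2.imwrite('pics/s13z.png',cv2.resize(im[100:320,180:400],None,fx=2.7,fy=2.7))
a=np.radians(240)
go(525+100*np.cos(a),80+100*np.sin(a),188,150)
E
```

```text
delta [236.4   4.4  -1.1] twist -1.403 | at [ 388.5 -226.7  186.9] yaw 69.6 rp [-3.1405e+00 -3.0000e-04] gap 9.8 t 32.15
```

View pics/w13.png

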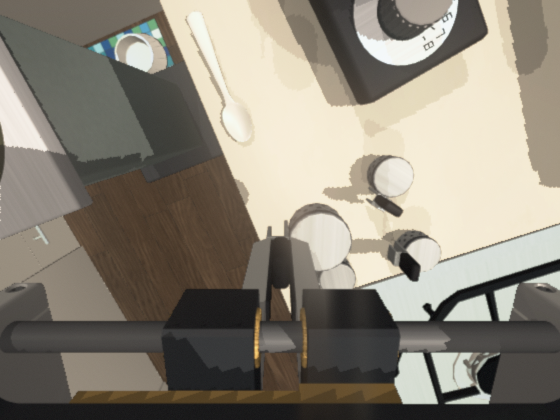

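View pics/s13z.png

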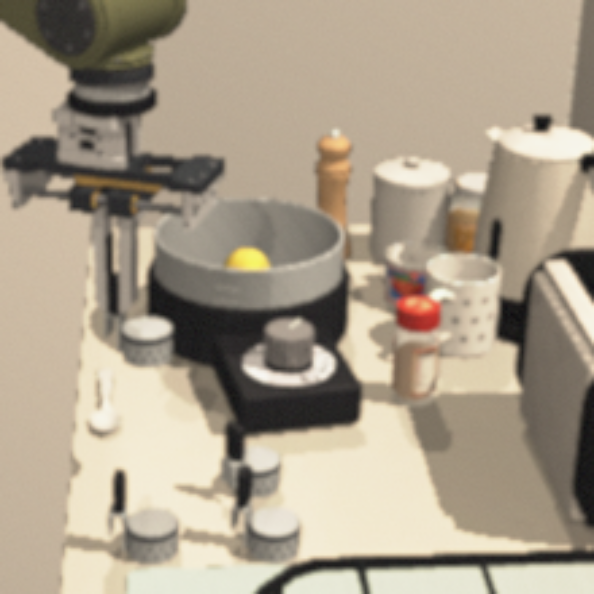

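```bash
cat >> h.py <<'E'
PC=np.array([525.,80.])
def hang(phi,z,r=100,s=None):
    a=np.radians(phi); go(PC[0]+r*np.cos(a),PC[1]+r*np.sin(a),z,phi-90,s)
E
python3 -c "
from h import *
hang(105,188)"
```

```text
delta [416.5 -36.9  -1.1] twist 0.953 | at [ 388.5 -226.7  186.9] yaw 69.6 rp [-3.1405e+00 -3.0000e-04] gap 9.8 t 32.15
```

>>> jog_arm(deltas="20 -2 -3 0 4;65 -6 -3 0.1 4;120 -11 -3 0.22 4;175 -16 -3 0.36 4;230 -20 -3 0.5 4;285 -25 -3 0.65 4;340 -30 -3 0.8 4;385 -34 -3 0.9 4;410 -37 -3 0.95 4;417 -37 -3 0.953 4")

```text
clock: 33.4
eef_pos: [499.3, 178.0, 189.9]
eef_rot: [3.142, 0.001, 0.264]
wrist_force: [-0.2, 0.1, -0.9]
finger_gap: 9.5
```

```bash
python3 - <<'E'
from h import *
snap('wrist','w14')
hang(105,138)
f=np.load('pics/w14.npz');W=wcloud(f);z=W[...,2]
from scipy.optimize import least_squares
m=(f['d']>0)&(z>112)&(z<124)&(np.abs(np.hypot(W[...,0]-524,W[...,1]-79.5)-102)<8)
q=W[m];g=least_squares(lambda a:np.hypot(q[:,0]-a[0],q[:,1]-a[1])-a[2],[523,79,102],loss='soft_l1');print(g.x,len(q))
E
```

```text
delta [-0.5  1.  52. ] twist 0.002 | at [499.4 177.7 190. ] yaw 15.1 rp [-3.1415e+00  7.0000e-04] gap 9.8 t 33.45
[525.36015417  80.5554502  100.89150552] 3854
```

View pics/w14.png

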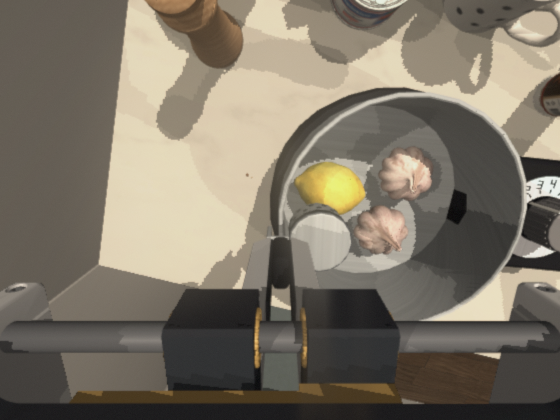

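>>> jog_arm(deltas="-0.5 1 10 0 4;-0.5 1 18 0 4;-0.5 1 25 0 4;-0.5 1 31 0 4;-0.5 1 37 0 4;-0.5 1 42 0 4;-0.5 1 46 0 4;-0.5 1 48 0 4;-0.5 1 49 0 4;-0.5 1 49 0 4")

```text
clock: 34.7
eef_pos: [499.1, 175.9, 141.5]
eef_rot: [-3.142, -0.0, 0.262]
wrist_force: [-0.2, 0.4, -0.1]
finger_gap: 9.9
```

```bash
python3 - <<'E'
from h import *
snap('wrist','w15');s=snap('scene','s15')[2]
im=cv2.imread('pics/s15.png');cv2.imwrite('pics/s15z.png',cv2.resize(im[130:280,200:400],None,fx=3,fy=3))
print(s['wrist_force']);hang(105,138)
E
```

```text
[ 0.05257386  0.51210186 -0.58486494]
delta [ 0.1 -0.7  3.6] twist 0.0 | at [499.2 175.9 141.6] yaw 15.0 rp [ 3.1416e+00 -3.0000e-04] gap 10.3 t 34.8
```

View pics/s15z.png

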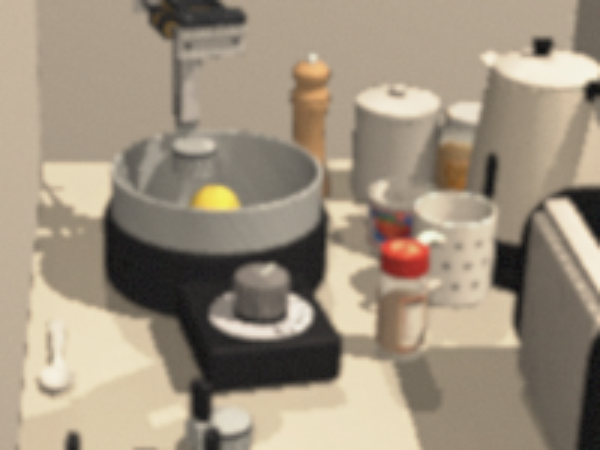

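View pics/w15.png

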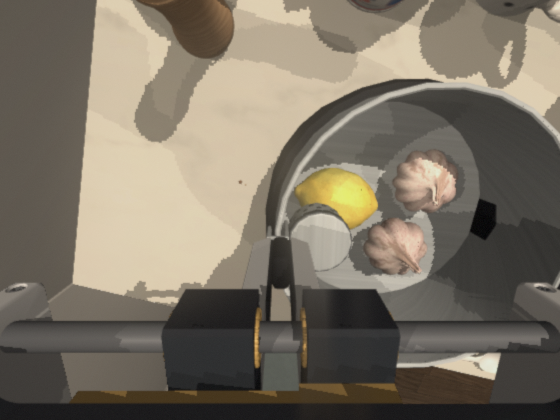

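>>> jog_arm(deltas="0 0 1 0 4;0 0 2 0 4;0 0 3 0 4;0 0 4 0 4;0 0 4 0 4;0 0 4 0 4;0 0 4 0 4;0 0 4 0 4;0 0 4 0 4;0 0 4 0 4")

```text
clock: 36.05
eef_pos: [499.1, 175.9, 137.4]
eef_rot: [-3.142, 0.0, 0.262]
wrist_force: [0.9, -0.1, -1.6]
finger_gap: 9.8
```

>>> jog_arm(deltas="0 0 0.5 0 30;0 0 0.5 0 30;0 0 0.5 0 30;0 0 0.5 0 30;0 0 0 0 30;0 0 -15 0 30;0 0 -40 0 30;0 0 -60 0 30;0 0 -80 0 30;0 0 -80 0 30")

```text
clock: 37.3
eef_pos: [499.7, 176.1, 219.4]
eef_rot: [-3.142, -0.003, 0.262]
wrist_force: [0.9, 0.3, 0.7]
finger_gap: 30.1
```

```bash
cat >> h.py <<'E'
def hung(fn):
    f=np.load(f'pics/{fn}.npz');W=wcloud(f);z=W[...,2];ok=f['d']>0
    rr=np.hypot(*(W[...,:2]-PC).transpose(2,0,1))
    t=ok&(z>140)&(z<165)&(np.abs(rr-100)<16)
    n,l,st,ce=cv2.connectedComponentsWithStats(t.astype(np.uint8))
    for i in range(1,n):
        if st[i,4]<40: continue
        q=W[l==i];top=q[q[:,2]>np.percentile(q[:,2],95)-4]
        tr=cv2.minAreaRect(top[:,:2].astype(np.float32));v=np.array(tr[0])-PC
        print('tab px',ce[i].round(0),st[i,4],'topz',np.percentile(q[:,2],90).round(1),'phi',np.degrees(np.arctan2(v[1],v[0])).round(1),'r',np.linalg.norm(v).round(1),np.round(tr[1],1))
    c=ok&(z>98)&(z<122)&(rr<94)
    n,l,st,ce=cv2.connectedComponentsWithStats(c.astype(np.uint8))
    for i in range(1,n):
        if st[i,4]<150: continue
        q=W[l==i];cc,r=cv2.minEnclosingCircle(q[:,:2].astype(np.float32));v=np.array(cc)-PC
        print('can px',ce[i].round(0),st[i,4],'z',np.median(q[:,2]).round(1),'r',round(r,1),'phi',np.degrees(np.arctan2(v[1],v[0])).round(1),'rad',np.linalg.norm(v).round(1),'slope',np.linalg.lstsq(np.c_[q[:,:2]-q[:,:2].mean(0),np.ones(len(q))],q[:,2],rcond=None)[0][:2].round(2))
E
python3 - <<'E'
from h import *
snap('wrist','w16');hung('w16')
go(390.5,-342.5,190,85)
E
```

```text
tab px [287. 224.] 326 topz 154.4 phi 104.8 r 93.5 [19.   9.2]
can px [309. 209.] 1494 z 105.1 r 23.0 phi 105.6 rad 72.2 slope [-0.05  0.12]
delta [-239.2  472.6   28.1] twist -1.222 | at [499.3 175.9 218.1] yaw 15.0 rp [-3.1416e+00 -1.4000e-03] gap 30.0 t 37.35
```

View pics/w16.png

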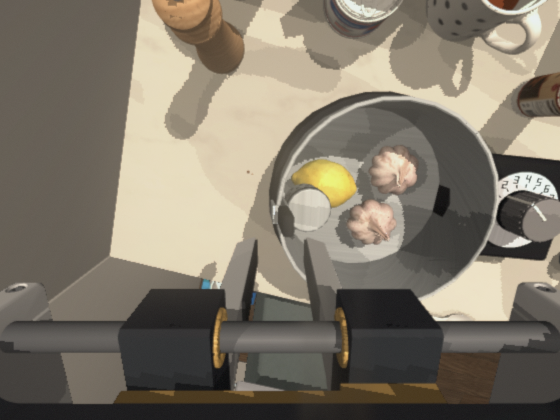

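>>> jog_arm(deltas="-20 40 0 0 40;-45 90 5 -0.15 40;-70 145 10 -0.32 40;-98 200 15 -0.5 40;-126 255 20 -0.68 40;-155 310 25 -0.86 40;-182 365 28 -1.04 40;-210 420 28 -1.2 40;-232 462 28 -1.222 40;-239 473 28 -1.222 40")

```text
clock: 38.6
eef_pos: [389.5, -344.9, 188.5]
eef_rot: [-3.141, -0.001, 1.484]
wrist_force: [0.6, 0.5, 0.2]
finger_gap: 39.7
```

```bash
python3 - <<'E'
from h import *
snap('wrist','w17')
f=np.load('pics/w17.npz');W=wcloud(f);z=W[...,2]
m=(f['d']>0)&(W[...,0]<545)&(W[...,0]>350)&(W[...,1]>-372)&(W[...,1]<-190)
cans(W,m)
go(390.5,-342.5,58,85)
E
```

```text
can [ 511.1 -248.5] r 24.2 med [ 514.5 -245. ] tab [ 491.3 -265.1] [10.2 19.9] 39.9 tabmed [ 490.5 -264.9   74.2] psi -140.0 dist 25.9
can [ 521.1 -349.4] r 22.8 med [ 525.3 -349.4] tab [ 495.1 -339.4] [19.9 10. ] 68.4 tabmed [ 494.2 -338.9   74.1] psi 159.0 dist 27.9
can [ 417.7 -345.7] r 22.5 med [ 417.7 -344.7] tab [ 390.5 -342.8] [20.4  9.8] 84.7 tabmed [ 390.2 -341.5   74.3] psi 174.0 dist 27.3
delta [  5.7   1.6 130.4] twist -0.002 | at [ 388.4 -348.1  188.4] yaw 84.9 rp [-3.1403e+00  2.0000e-04] gap 39.9 t 38.65
```

>>> jog_arm(deltas="0 0 0 0 40;0 0 0 0 40;0 0 20 0 40;0 0 45 0 40;0 0 70 0 40;0 0 90 0 40;0 0 90 0 40;0 0 90 0 40;0 0 90 0 40;0 0 90 0 40")

```text
clock: 39.9
eef_pos: [390.8, -343.0, 100.0]
eef_rot: [3.141, 0.001, 1.484]
wrist_force: [0.4, -0.3, -0.0]
finger_gap: 40.0
```

```bash
python3 - <<'E'
from h import *
go(390.5,-342.6,58,84.5)
E
```

```text
delta [ 0.3 -0.4 42. ] twist 0.009 | at [ 390.8 -343.   100. ] yaw 85.0 rp [3.1409e+00 6.0000e-04] gap 40.0 t 39.9
```

>>> jog_arm(deltas="0.3 -0.4 15 0.009 40;0.3 -0.4 30 0.009 40;0.3 -0.4 42 0.009 40;0.3 -0.4 42 0.009 40;0.3 -0.4 42 0.009 4;0.3 -0.4 42 0.009 4;0.3 -0.4 42 0.009 4;0.3 -0.4 42 0.009 4;0.3 -0.4 42 0.009 4;0.3 -0.4 42 0.009 4")

```text
clock: 41.15
eef_pos: [390.4, -342.6, 57.7]
eef_rot: [3.141, 0.0, 1.475]
wrist_force: [-1.1, 0.3, 4.7]
finger_gap: 9.9
```

>>> jog_arm(deltas="0 0 0 0 4;0 0 -10 0 4;0 0 -30 0 4;0 0 -60 0 4;0 0 -90 0 4;0 0 -115 0 4;0 0 -132 0 4;0 0 -132 0 4;0 0 -132 0 4;0 0 -132 0 4")

```text
clock: 42.4
eef_pos: [390.1, -342.3, 188.5]
eef_rot: [-3.14, -0.001, 1.475]
wrist_force: [-0.3, -0.4, -1.0]
finger_gap: 9.7
```

```bash
python3 - <<'E'
from h import *
snap('wrist','w18');snap('scene','s18')
im=cv2.imread('pics/s18.png');cv2.imwrite('pics/s18z.png',cv2.resize(im[100:320,180:400],None,fx=2.7,fy=2.7))
hang(150,192)
E
```

```text
delta [474.9   2.7  -3.2] twist 0.428 | at [ 390.2 -342.4  188.8] yaw 84.5 rp [-3.1408e+00 -7.0000e-04] gap 9.5 t 42.5
```

View pics/s18z.png

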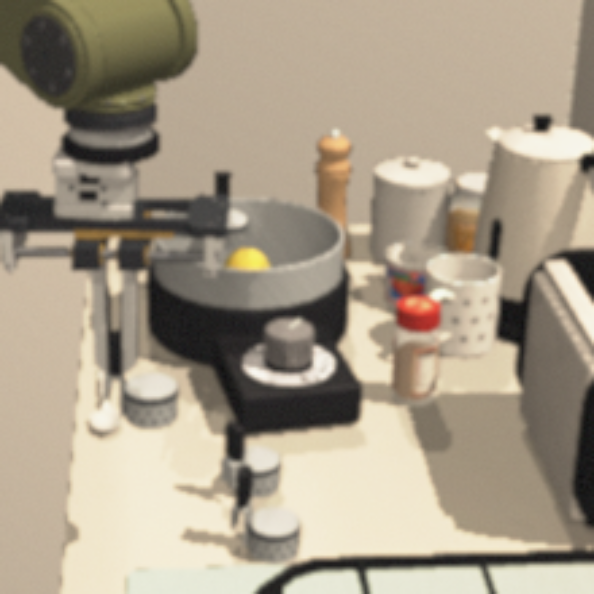

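>>> jog_arm(deltas="30 0 -3 0 4;90 0 -3 0.05 4;150 0 -3 0.1 4;212 1 -3 0.17 4;274 2 -3 0.24 4;336 2 -3 0.31 4;396 3 -3 0.38 4;445 3 -3 0.428 4;470 3 -3 0.428 4;475 3 -3 0.428 4")

```text
clock: 43.75
eef_pos: [438.6, 131.0, 192.1]
eef_rot: [-3.141, 0.0, 1.049]
wrist_force: [0.3, -0.0, -0.9]
finger_gap: 9.8
```

>>> jog_arm(deltas="0 0 0 0 4;0 0 0 0 4;0 0 0 0 4;0 0 5 0 4;0 0 10 0 4;0 0 15 0 4;0 0 15 0 4;0 0 15 0 4;0 0 15 0 4;0 0 15 0 4")

```text
clock: 45.0
eef_pos: [438.8, 130.0, 177.5]
eef_rot: [3.142, -0.0, 1.047]
wrist_force: [0.6, -0.2, -0.4]
finger_gap: 9.7
```

```bash
python3 - <<'E'
from h import *
snap('wrist','w19');hang(150,138)
E
```

```text
delta [-0.2 -0.4 39.6] twist -0.0 | at [438.9 130.  177.6] yaw 60.0 rp [ 3.1414e+00 -2.0000e-04] gap 9.4 t 45.05
```

View pics/w19.png

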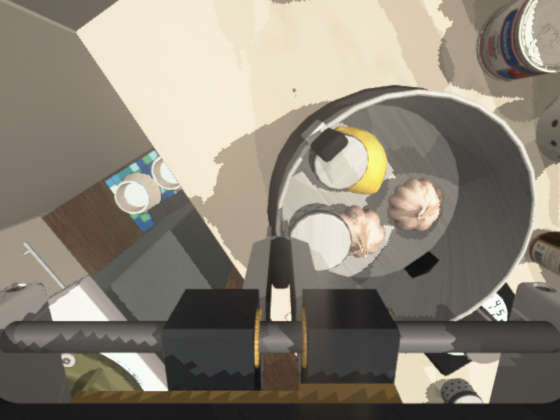

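>>> jog_arm(deltas="0 -0.4 8 0 4;0 -0.4 15 0 4;0 -0.4 21 0 4;0 -0.4 27 0 4;0 -0.4 32 0 4;0 -0.4 36 0 4;0 -0.4 38 0 4;0 -0.4 40 0 4;0 -0.4 40 0 4;0 -0.4 40 0 4")

```text
clock: 46.3
eef_pos: [438.6, 130.2, 137.6]
eef_rot: [3.141, -0.0, 1.047]
wrist_force: [-0.2, -0.2, 2.1]
finger_gap: 10.3
```

```bash
python3 - <<'E'
from h import *
s=snap('wrist','w20')[2];print(s['wrist_force']);hang(150,138)
E
```

```text
[-0.18611835 -0.17400582  2.08162155]
delta [-0.3 -0.  -0.4] twist -0.0 | at [438.6 130.2 137.6] yaw 60.0 rp [ 3.1413e+00 -3.0000e-04] gap 9.9 t 46.35
```

View pics/w20.png

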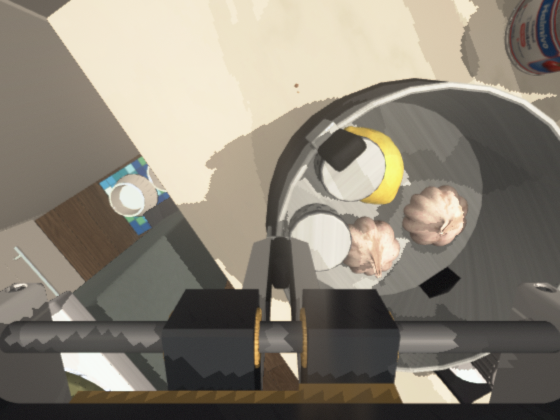

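>>> jog_arm(deltas="0 0 0 0 30;0 0 0 0 30;0 0 0 0 30;0 0 0 0 30;0 0 0 0 30;0 0 -15 0 30;0 0 -40 0 30;0 0 -60 0 30;0 0 -80 0 30;0 0 -80 0 30")

```text
clock: 47.6
eef_pos: [439.0, 130.3, 219.2]
eef_rot: [3.139, -0.002, 1.047]
wrist_force: [0.1, -0.0, 0.7]
finger_gap: 29.6
```

```bash
python3 - <<'E'
from h import *
snap('wrist','w21');hung('w21')
go(495.2,-339.4,190,68.5)
E
```

```text
tab px [322. 143.] 414 topz 154.6 phi 105.1 r 93.3 [19.9  9.5]
tab px [287. 223.] 332 topz 154.3 phi 149.8 r 93.0 [19.   9.9]
can px [333. 160.] 1446 z 105.0 r 22.6 phi 105.3 rad 71.9 slope [-0.02  0.12]
can px [309. 209.] 1486 z 105.0 r 23.0 phi 150.6 rad 72.0 slope [-0.12  0.05]
delta [-378.3  284.    28. ] twist -0.149 | at [438.6 130.2 218. ] yaw 60.0 rp [ 3.1406e+00 -9.0000e-04] gap 29.9 t 47.65
```

>>> jog_arm(deltas="-30 22 0 0 40;-80 60 3 -0.05 40;-130 97 8 -0.1 40;-180 135 13 -0.149 40;-230 172 18 -0.149 40;-280 210 23 -0.149 40;-330 247 28 -0.149 40;-362 271 28 -0.149 40;-376 282 28 -0.149 40;-378 284 28 -0.149 40")

```text
clock: 48.9
eef_pos: [495.1, -339.2, 188.7]
eef_rot: [-3.14, -0.0, 1.195]
wrist_force: [0.2, 0.8, -0.1]
finger_gap: 40.1
```

>>> jog_arm(deltas="0 0 0 0 40;0 0 0 0 40;0 0 20 0 40;0 0 45 0 40;0 0 70 0 40;0 0 90 0 40;0 0 90 0 40;0 0 90 0 40;0 0 90 0 40;0 0 90 0 40")

```text
clock: 50.15
eef_pos: [495.4, -339.3, 100.1]
eef_rot: [3.141, 0.0, 1.196]
wrist_force: [-0.4, 0.3, -0.3]
finger_gap: 40.6
```

```bash
python3 - <<'E'
from h import *
snap('wrist','w22')
f=np.load('pics/w22.npz');W=wcloud(f);z=W[...,2]
m=(f['d']>0)&(W[...,0]<545)&(W[...,0]>350)&(W[...,1]>-372)&(W[...,1]<-190)
cans(W,m)
go(495.2,-339.4,58,68.5)
E
```

```text
can [ 512.1 -248.9] r 23.9 med [ 512.9 -247.2] tab [ 491.3 -265. ] [10.3 20.2] 39.9 tabmed [ 491.9 -264.8   74.1] psi -142.1 dist 26.3
can [ 521.  -349.6] r 22.7 med [ 521.8 -347.5] tab [ 495.5 -339. ] [19.5  9.9] 68.9 tabmed [ 496.  -338.1   74.1] psi 157.3 dist 27.7
delta [-0.2 -0.1 41.9] twist 0.0 | at [ 495.4 -339.3   99.9] yaw 68.5 rp [3.1409e+00 2.0000e-04] gap 40.2 t 50.2
```

>>> jog_arm(deltas="0 0 15 0 40;0 0 30 0 40;0 0 42 0 40;0 0 42 0 40;0 0 42 0 4;0 0 42 0 4;0 0 42 0 4;0 0 42 0 4;0 0 42 0 4;0 0 42 0 4")

```text
clock: 51.45
eef_pos: [495.3, -339.2, 57.7]
eef_rot: [3.141, 0.0, 1.196]
wrist_force: [-1.0, 0.3, 3.4]
finger_gap: 9.6
```

>>> jog_arm(deltas="0 0 0 0 4;0 0 -10 0 4;0 0 -30 0 4;0 0 -60 0 4;0 0 -90 0 4;0 0 -115 0 4;0 0 -132 0 4;0 0 -132 0 4;0 0 -132 0 4;0 0 -132 0 4")

```text
clock: 52.7
eef_pos: [495.0, -339.0, 188.3]
eef_rot: [-3.14, -0.001, 1.196]
wrist_force: [-0.3, 0.5, -0.3]
finger_gap: 9.8
```

```bash
python3 - <<'E'
from h import *
snap('wrist','w23')
hang(195,192)
E
```

```text
delta [ 341.4 -206.    -3.5] twist -0.637 | at [ 495.  -339.   188.5] yaw 68.5 rp [-3.1402e+00 -4.0000e-04] gap 9.8 t 52.75
```

View pics/w23.png

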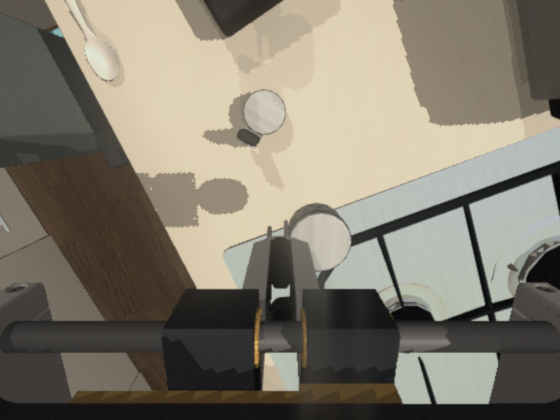

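>>> jog_arm(deltas="20 -12 -3 0 4;65 -39 -3 -0.08 4;115 -69 -3 -0.18 4;165 -100 -3 -0.28 4;215 -130 -3 -0.38 4;265 -160 -3 -0.5 4;310 -187 -3 -0.6 4;333 -201 -3 -0.637 4;340 -205 -3 -0.637 4;341 -206 -3 -0.637 4")

```text
clock: 54.0
eef_pos: [428.5, 53.3, 192.3]
eef_rot: [-3.141, 0.0, 1.832]
wrist_force: [-0.5, -0.2, -0.9]
finger_gap: 9.7
```

>>> jog_arm(deltas="0 0 0 0 4;0 0 0 0 4;0 0 0 0 4;0 0 5 0 4;0 0 10 0 4;0 0 15 0 4;0 0 15 0 4;0 0 15 0 4;0 0 15 0 4;0 0 15 0 4")

```text
clock: 55.25
eef_pos: [428.5, 53.6, 177.6]
eef_rot: [3.141, 0.0, 1.833]
wrist_force: [-0.2, 0.6, -1.1]
finger_gap: 9.9
```

```bash
python3 - <<'E'
from h import *
snap('wrist','w24');hang(195,138)
E
```

```text
delta [ 0.5  0.1 39.5] twist 0.0 | at [428.5  53.6 177.5] yaw 105.0 rp [3.1414 0.    ] gap 9.9 t 55.3
```

View pics/w24.png

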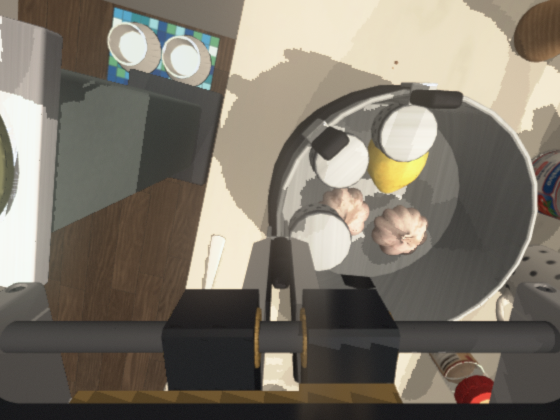

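>>> jog_arm(deltas="0.4 0 8 0 4;0.4 0 15 0 4;0.4 0 21 0 4;0.4 0 27 0 4;0.4 0 32 0 4;0.4 0 36 0 4;0.4 0 38 0 4;0.4 0 40 0 4;0.4 0 40 0 4;0.4 0 40 0 4")

```text
clock: 56.55
eef_pos: [428.4, 53.9, 137.6]
eef_rot: [3.141, 0.0, 1.833]
wrist_force: [-0.6, -0.2, 2.0]
finger_gap: 9.7
```

```bash
python3 - <<'E'
from h import *
s=snap('wrist','w25')[2];print(s['wrist_force']);hang(195,138)
E
```

```text
[-0.55128996 -0.19789833  1.96569318]
delta [ 0.2  0.  -0.4] twist 0.0 | at [428.4  53.9 137.6] yaw 105.0 rp [3.1413e+00 1.0000e-04] gap 10.3 t 56.6
```

View pics/w25.png

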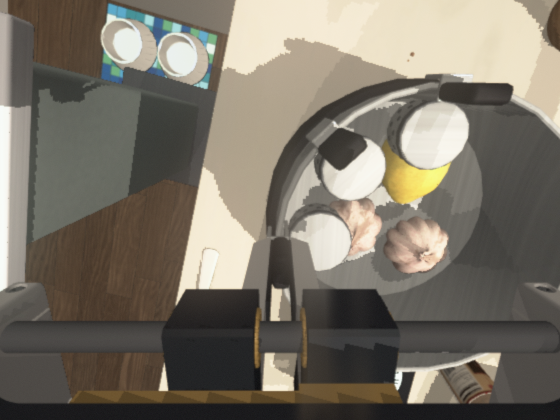

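>>> jog_arm(deltas="0 0 0 0 30;0 0 0 0 30;0 0 0 0 30;0 0 0 0 30;0 0 0 0 30;0 0 -15 0 30;0 0 -40 0 30;0 0 -60 0 30;0 0 -80 0 30;0 0 -80 0 30")

```text
clock: 57.85
eef_pos: [428.9, 54.0, 219.2]
eef_rot: [3.138, 0.001, 1.833]
wrist_force: [0.4, -0.1, -0.6]
finger_gap: 30.1
```

```bash
python3 - <<'E'
from h import *
s=snap('wrist','w26')[2];hung('w26')
go(491.4,-265,190,129.3);print(s['joints'])
E
```

```text
tab px [411. 104.] 454 topz 154.9 phi 105.3 r 93.0 [19.   9.2]
tab px [322. 141.] 412 topz 154.6 phi 150.1 r 93.0 [19.5  9.9]
tab px [287. 223.] 340 topz 154.6 phi -164.5 r 93.1 [ 9.2 20.2]
can px [387. 132.] 1967 z 105.5 r 22.8 phi 105.5 rad 72.0 slope [-0.01  0.13]
can px [333. 159.] 1449 z 105.0 r 22.8 phi 150.4 rad 71.6 slope [-0.09  0.07]
can px [309. 208.] 1492 z 105.3 r 23.0 phi -164.2 rad 72.4 slope [-0.12 -0.05]
delta [-324.4  -21.8   28. ] twist -0.424 | at [428.5  54.  218. ] yaw 105.0 rp [3.1402e+00 3.0000e-04] gap 29.8 t 57.9
[ 4.04321845e-02  3.22862844e-02  1.83376241e+00  8.79005686e-06
  1.27228656e+00 -2.21611027e-01]
```

>>> jog_arm(deltas="-25 -2 0 0 40;-70 -5 3 -0.08 40;-120 -8 8 -0.18 40;-170 -11 13 -0.28 40;-220 -15 18 -0.38 40;-265 -18 23 -0.424 40;-300 -20 28 -0.424 40;-318 -22 28 -0.424 40;-324 -22 28 -0.424 40;-324 -22 28 -0.424 40")

```text
clock: 59.15
eef_pos: [491.0, -264.1, 189.5]
eef_rot: [3.142, -0.0, 2.257]
wrist_force: [0.2, -0.6, -0.6]
finger_gap: 40.2
```

>>> jog_arm(deltas="0 0 0 0 40;0 0 0 0 40;0 0 20 0 40;0 0 45 0 40;0 0 70 0 40;0 0 90 0 40;0 0 90 0 40;0 0 90 0 40;0 0 90 0 40;0 0 90 0 40")

```text
clock: 60.4
eef_pos: [491.2, -264.8, 100.1]
eef_rot: [3.141, 0.001, 2.257]
wrist_force: [-0.3, 0.0, -0.7]
finger_gap: 39.9
```

```bash
python3 - <<'E'
from h import *
snap('wrist','w27')
f=np.load('pics/w27.npz');W=wcloud(f);z=W[...,2]
m=(f['d']>0)&(W[...,0]<545)&(W[...,0]>350)&(W[...,1]>-372)&(W[...,1]<-190)
cans(W,m)
go(491.4,-265,58,129.3)
E
```

```text
can [ 512.6 -247.4] r 22.6 med [ 510.9 -245.6] tab [ 491.1 -264.6] [ 9.7 19.4] 39.5 tabmed [ 490.6 -263.7   74.2] psi -141.4 dist 27.6
delta [-0.3  0.  42. ] twist 0.0 | at [ 491.2 -264.8  100. ] yaw 129.3 rp [3.1413e+00 8.0000e-04] gap 40.0 t 60.45
```

>>> jog_arm(deltas="0 0 15 0 40;0 0 30 0 40;0 0 42 0 40;0 0 42 0 40;0 0 42 0 4;0 0 42 0 4;0 0 42 0 4;0 0 42 0 4;0 0 42 0 4;0 0 42 0 4")

```text
clock: 61.7
eef_pos: [491.1, -264.8, 57.7]
eef_rot: [3.142, 0.0, 2.257]
wrist_force: [-0.2, -0.3, 2.7]
finger_gap: 9.9
```

>>> jog_arm(deltas="0 0 0 0 4;0 0 -10 0 4;0 0 -30 0 4;0 0 -60 0 4;0 0 -90 0 4;0 0 -115 0 4;0 0 -132 0 4;0 0 -132 0 4;0 0 -132 0 4;0 0 -132 0 4")

```text
clock: 62.95
eef_pos: [490.7, -264.5, 188.4]
eef_rot: [-3.141, -0.002, 2.257]
wrist_force: [0.5, -0.8, -0.3]
finger_gap: 9.8
```

```bash
python3 - <<'E'
from h import *
snap('wrist','w28')
hang(240,192)
E
```

```text
delta [209.6 151.2  -3.4] twist -0.361 | at [ 490.8 -264.6  188.6] yaw 129.3 rp [-3.1411e+00 -1.4000e-03] gap 9.8 t 63.0
```

View pics/w28.png

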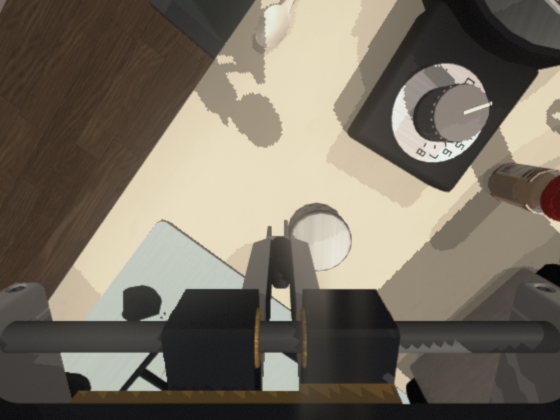

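>>> jog_arm(deltas="15 11 -3 0 4;50 36 -3 -0.06 4;85 61 -3 -0.12 4;120 87 -3 -0.18 4;155 112 -3 -0.25 4;185 133 -3 -0.31 4;203 146 -3 -0.361 4;209 151 -3 -0.361 4;209 151 -3 -0.361 4;209 151 -3 -0.361 4")

```text
clock: 64.25
eef_pos: [475.5, -7.9, 192.4]
eef_rot: [-3.142, 0.0, 2.616]
wrist_force: [0.8, -0.5, -1.3]
finger_gap: 9.9
```

>>> jog_arm(deltas="0 0 0 0 4;0 0 0 0 4;0 0 0 0 4;0 0 5 0 4;0 0 10 0 4;0 0 15 0 4;0 0 15 0 4;0 0 15 0 4;0 0 15 0 4;0 0 15 0 4")

```text
clock: 65.5
eef_pos: [475.5, -7.3, 177.5]
eef_rot: [3.142, 0.0, 2.618]
wrist_force: [0.0, 0.0, -1.1]
finger_gap: 10.1
```

```bash
python3 - <<'E'
from h import *
snap('wrist','w29');hang(240,138)
E
```

```text
delta [ 0.8  0.4 39.5] twist -0.0 | at [475.5  -7.3 177.5] yaw 150.0 rp [3.1415e+00 1.0000e-04] gap 10.2 t 65.55
```

View pics/w29.png

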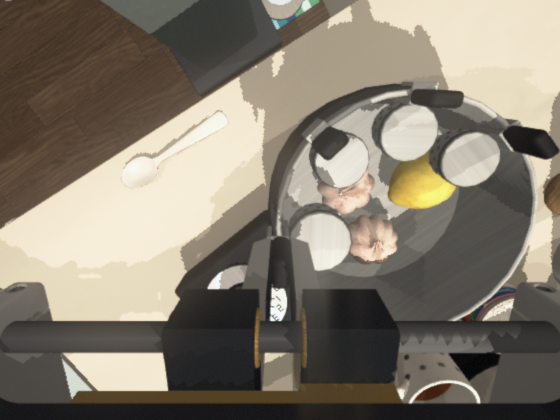

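>>> jog_arm(deltas="0.8 0.4 8 0 4;0.8 0.4 15 0 4;0.8 0.4 21 0 4;0.8 0.4 27 0 4;0.8 0.4 32 0 4;0.8 0.4 36 0 4;0.8 0.4 38 0 4;0.8 0.4 40 0 4;0.8 0.4 40 0 4;0.8 0.4 40 0 4")

```text
clock: 66.8
eef_pos: [475.1, -6.6, 137.6]
eef_rot: [3.141, 0.0, 2.618]
wrist_force: [-1.6, -0.4, 1.6]
finger_gap: 9.8
```

```bash
python3 - <<'E'
from h import *
s=snap('wrist','w30')[2];print(s['wrist_force']);hang(240,138)
E
```

```text
[-1.59373231 -0.4052286   1.60323023]
delta [ 0.1 -0.1 -0.4] twist -0.0 | at [475.1  -6.6 137.6] yaw 150.0 rp [3.1414e+00 4.0000e-04] gap 9.9 t 66.85
```

View pics/w30.png

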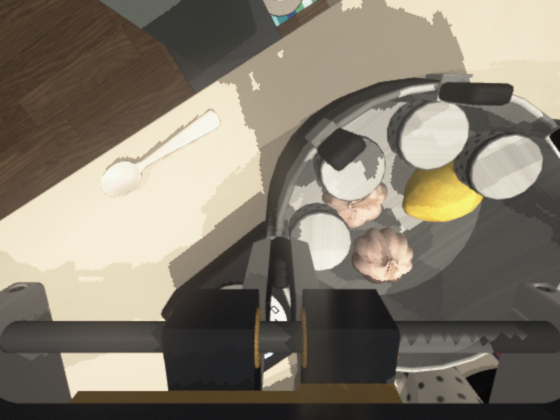

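>>> jog_arm(deltas="0 0 0 0 30;0 0 0 0 30;0 0 0 0 30;0 0 0 0 30;0 0 0 0 30;0 0 -15 0 30;0 0 -40 0 30;0 0 -60 0 30;0 0 -70 0 30;0 0 -70 0 30")

```text
clock: 68.1
eef_pos: [475.2, -6.6, 208.1]
eef_rot: [3.141, 0.001, 2.618]
wrist_force: [0.4, -0.8, -0.5]
finger_gap: 29.9
```

```bash
python3 - <<'E'
from h import *
s=snap('wrist','w31')[2];hung('w31')
go(500,-190,190,90);print(s['joints'])
E
```

```text
tab px [419. 103.] 502 topz 154.7 phi 150.0 r 92.9 [20. 10.]
tab px [325. 142.] 458 topz 154.6 phi -164.6 r 93.2 [10.  19.6]
tab px [504. 142.] 594 topz 154.5 phi 105.4 r 92.9 [20.  10.2]
tab px [287. 227.] 363 topz 154.7 phi -120.1 r 93.6 [ 9.5 19.1]
can px [393. 132.] 2149 z 105.4 r 23.0 phi 150.1 rad 72.0 slope [-0.1   0.09]
can px [449. 155.] 2271 z 105.6 r 23.1 phi 105.2 rad 72.2 slope [-0.02  0.19]
can px [336. 160.] 1554 z 105.1 r 22.7 phi -164.1 rad 71.5 slope [-0.11 -0.02]
can px [310. 211.] 1596 z 105.3 r 23.0 phi -118.9 rad 72.7 slope [-0.05 -0.11]
delta [-113.5 -146.3   17.4] twist 1.047 | at [474.9  -6.6 207.4] yaw 150.0 rp [3.1416 0.    ] gap 30.1 t 68.15
[-9.09332241e-02  1.42326682e-01  1.74068229e+00 -2.29295457e-05
  1.25732766e+00 -1.13795620e+00]
```

View pics/w31.png

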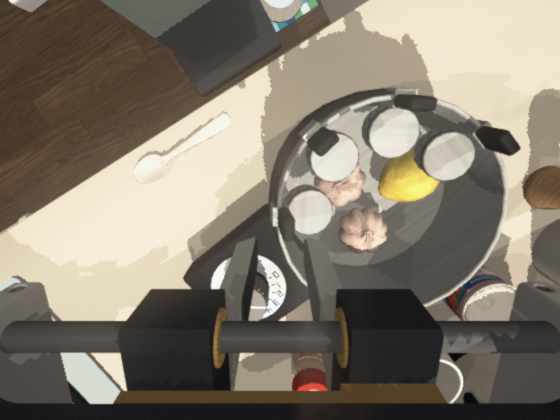

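```bash
python3 - <<'E'
from h import *
go(554,-165,190,100)
E
```

```text
delta [-147.7  -97.6   17.4] twist 0.872 | at [474.9  -6.6 207.4] yaw 150.0 rp [3.1416 0.    ] gap 30.1 t 68.15
```

>>> jog_arm(deltas="-15 -10 0 0.1 94;-50 -33 3 0.25 94;-85 -56 8 0.4 94;-115 -76 13 0.58 94;-138 -91 17 0.75 94;-148 -98 17 0.87 94;-148 -98 17 0.87 94;-148 -98 17 0.87 94;-148 -98 17 0.87 94;-148 -98 17 0.87 94")

```text
clock: 69.4
eef_pos: [554.1, -165.1, 190.6]
eef_rot: [3.141, 0.0, 1.749]
wrist_force: [0.4, 0.5, 0.7]
finger_gap: 94.1
```

```bash
python3 - <<'E'
from h import *
snap('wrist','w32')
im=cv2.imread('pics/w32.png');cv2.imwrite('pics/w32z.png',cv2.resize(im[40:240,160:400],None,fx=3,fy=3,interpolation=cv2.INTER_CUBIC))
f=np.load('pics/w32.npz');W=wcloud(f);z=W[...,2]
m=(f['d']>0)&(z>82)&(z<92)&(np.hypot(W[...,0]-554,W[...,1]+98)<32)
q=W[m];print(len(q),np.median(q,0),cv2.minEnclosingCircle(q[:,:2].astype(np.float32)),((q.max(0)+q.min(0))/2).round(1),np.ptp(q,0))
p=f['p'].astype(int); g=p.min(-1); w=m&(g>170); print(w.sum()); qq=W[w]; print(qq[:,:2].mean(0)); 
c=np.median(q,0); 
v=np.linalg.eigh(np.cov(qq[:,:2].T))[1][:,1];print(v,np.degrees(np.arctan2(v[1],v[0])))
print(np.percentile(g[m],[5,50,90,97,99.5]))
E
```

```text
2378 [554.76849339 -97.21237178  86.2477422 ] ((554.9905395507812, -97.49969482421875), 25.280855178833008) [555.2 -97.7  85.6] [49.35997441 49.12691394  6.83672955]
110
[563.2645947  -89.48455394]
[0.08496932 0.99638357] 85.125739324545
[120.   130.   137.   193.69 220.  ]
```

View pics/w32z.png

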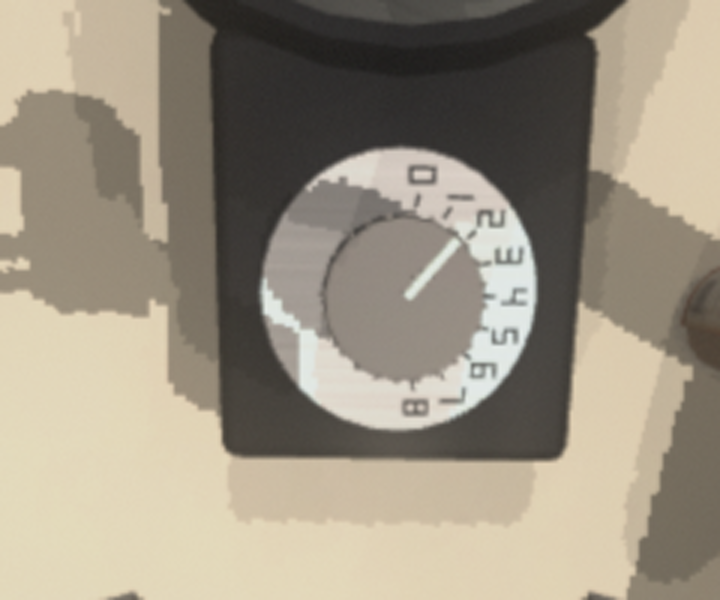

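```bash
python3 - <<'E'
from h import *
f=np.load('pics/w32.npz')
g=f['p'].astype(int).min(-1)
# ray-cast pixels to z=87 plane
c=optics.get_calibration('wrist');K=c['intrinsics'];H=c['hand_eye'];R=Ro.from_euler('xyz',f['rot']).as_matrix()
v,u=np.mgrid[0:420,0:560]
d=np.stack([(u-K[0,2])/K[0,0],(v-K[1,2])/K[1,1],np.ones(u.shape)],-1)@(R@H[:3,:3]).T
o=R@H[:3,3]+f['pos'];P=o+d*((87-o[2])/d[...,2])[...,None]
C=np.array([555.0,-97.5])
rr=np.hypot(P[...,0]-C[0],P[...,1]-C[1])
m=(rr<21)&(g>165)
n,l,st,ce=cv2.connectedComponentsWithStats(m.astype(np.uint8))
for i in range(1,n):
    if st[i,4]<8: continue
    q=P[l==i][:,:2];e=np.linalg.eigh(np.cov(q.T))[1][:,1]
    print(st[i,4],ce[i],q.mean(0)-C,np.degrees(np.arctan2(*(q.mean(0)-C)[::-1])),'dir',np.degrees(np.arctan2(e[1],e[0])),'ends',(q-C)[np.argsort(q@e)[[0,-1]]])
d=C-PC;print('cooker yaw',np.degrees(np.arctan2(d[1],d[0]))+90,np.linalg.norm(d))
go(555,-97.5,100,100)
E
```

```text
81 [302.80246914 130.0617284 ] [5.55569249 9.21465756] 58.91342487252508 dir 58.450911406547306 ends [[ 0.31244738  0.57101375]
 [10.20672476 17.77547633]]
cooker yaw 9.59313426273033 180.0173602739469
delta [66.5 12.9 90.6] twist 0.003 | at [ 554.1 -165.2  190.6] yaw 100.2 rp [3.1414e+00 1.0000e-04] gap 94.2 t 69.45
```

```bash
python3 - <<'E'
from h import *
f=np.load('pics/w32.npz')
c=optics.get_calibration('wrist');K=c['intrinsics'];H=c['hand_eye'];R=Ro.from_euler('xyz',f['rot']).as_matrix()
o=R@H[:3,3]+f['pos']
for n,(a,b) in {'0':(422,175),'1':(460,198),'2':(492,218),'3':(510,255),'4':(513,298),'5':(505,336),'6':(483,370),'7':(452,397),'8':(415,406)}.items():
    u=160+a/3;v=40+b/3
    d=R@H[:3,:3]@np.array([(u-K[0,2])/K[0,0],(v-K[1,2])/K[1,1],1]);P=o+d*(49-o[2])/d[2]
    w=P[:2]-[555,-97.5];print(n,w.round(1),np.linalg.norm(w).round(1),'world ang',np.degrees(np.arctan2(w[1],w[0])).round(1))
im=cv2.imread('pics/w32.png');cv2.imwrite('pics/w32y.png',cv2.resize(im[80:190,240:350],None,fx=5.4,fy=5.4,interpolation=cv2.INTER_CUBIC))
E
```

```text
0 [ 0.6 37.8] 37.8 world ang 89.1
1 [14.1 33.1] 36.0 world ang 66.9
2 [25.7 28.9] 38.7 world ang 48.3
3 [34.1 18.6] 38.8 world ang 28.6
4 [38.2  5.2] 38.5 world ang 7.8
5 [38.3 -7.5] 39.0 world ang -11.1
6 [ 33.4 -20.1] 39.0 world ang -31.0
7 [ 24.8 -31. ] 39.8 world ang -51.3
8 [ 12.9 -36.4] 38.6 world ang -70.5
```

View pics/w32y.png

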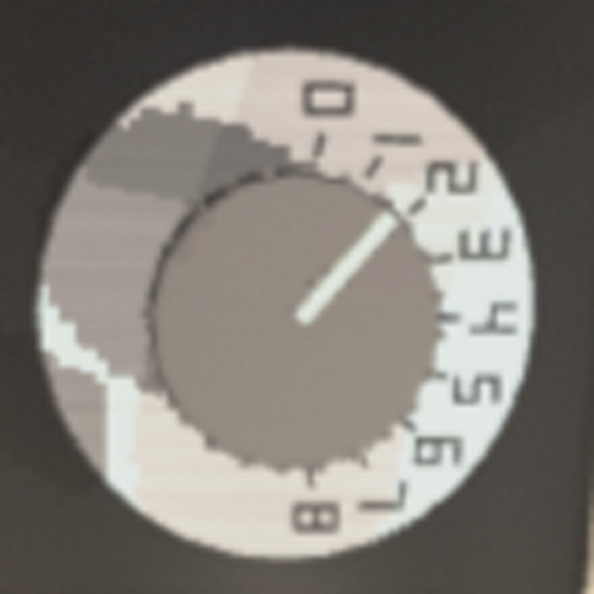

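>>> jog_arm(deltas="15 3 10 0 80;40 8 25 0 80;58 11 45 0 80;66 13 65 0 80;66.5 13 80 0 80;66.5 13 95 0 80;66.5 13 105 0 80;66.5 13 112 0 80;66.5 13 114 0 80;66.5 13 114 0 80")

```text
clock: 70.7
eef_pos: [555.3, -97.8, 76.7]
eef_rot: [3.141, 0.0, 1.748]
wrist_force: [-0.2, 0.3, -0.5]
finger_gap: 79.9
```

```bash
python3 - <<'E'
from h import *
s=snap('wrist','w33')[2];print(s['wrist_force'])
go(555,-97.5,76,100)
E
```

```text
[-0.15084847  0.26171732 -0.46854749]
delta [ 0.4 -0.3  0.8] twist 0.002 | at [555.4 -97.8  76.8] yaw 100.1 rp [3.141e+00 2.000e-04] gap 79.8 t 70.75
```

View pics/w33.png

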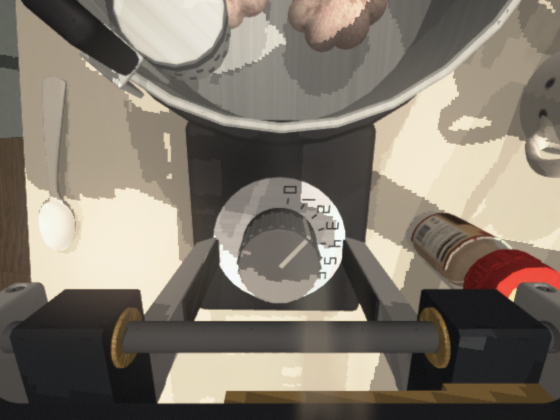

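```bash
python3 - <<'E'
from h import *
f=np.load('pics/w31.npz');W=wcloud(f);z=W[...,2];hsv=cv2.cvtColor(f['p'],cv2.COLOR_RGB2HSV)
rr=np.hypot(*(W[...,:2]-PC).transpose(2,0,1))
m=(f['d']>0)&(rr<92)&(z>30)&(z<78)&(hsv[...,1]>150)
comps(W,m,100)
m=(f['d']>0)&(rr<80)&(z>35)&(z<80)&(hsv[...,1]<150)
comps(W,m,100)
E
```

```text
[394.  185.8] 340 med [522.4 106.2  60. ] mid [526.3 108.1  58.4] ext [33. 24. 17.]
[407.8 177.7] 1627 med [521.1 123.2  65.7] mid [523.1 119.9  59.8] ext [48. 48. 34.]
[343.  187.7] 1079 med [497.6  57.7  56.1] mid [499.   61.1  57.1] ext [37. 50. 29.]
[362.5 230.5] 1707 med [553.   56.1  54. ] mid [558.   56.3  53.8] ext [46. 49. 32.]
```

Lemon (~(523,122)) and the garlics (~(497,60), (558,56)) are well inside. Grip the collar.

>>> jog_arm(deltas="0 0 0 0 40;0 0 0 0 40;0 0 0 0 40;0 0 0 0 40;0 0 0 0 40;0 0 0 0 40;0 0 0 0 40;0 0 0 0 40;0 0 0 0 40;0 0 0 0 40", squeeze=35)

```text
clock: 72.0
eef_pos: [554.6, -97.8, 76.5]
eef_rot: [-3.14, -0.0, 1.748]
wrist_force: [-6.0, -0.1, 5.5]
finger_gap: 47.5
```

>>> jog_arm(deltas="0 0 0 0.06 40;0 0 0 0.2 40;0 0 0 0.35 40;0 0 0 0.5 40;0 0 0 0.65 40;0 0 0 0.8 40;0 0 0 0.95 40;0 0 0 1.1 40;0 0 0 1.2 40;0 0 0 1.2 40")

```text
clock: 73.25
eef_pos: [554.6, -97.9, 76.5]
eef_rot: [-3.141, 0.001, 0.546]
wrist_force: [-5.5, -1.1, 5.2]
finger_gap: 47.5
```

```bash
python3 - <<'E'
from h import *
s=snap('wrist','w34')[2];print(s['wrist_force'],s['moment'])
go(555,-97.5,76,31)
im=cv2.imread('pics/w34.png');cv2.imwrite('pics/w34z.png',cv2.resize(im[140:340,170:390],None,fx=3,fy=3,interpolation=cv2.INTER_CUBIC))
E
```

```text
[-5.53334918 -1.1028788   5.16740089] [-0.21583436  1.12712857 -0.02919401]
delta [ 0.5 -0.1  0.5] twist 0.006 | at [554.6 -97.9  76.5] yaw 31.4 rp [-3.1409e+00  1.3000e-03] gap 47.3 t 73.3
```

View pics/w34z.png

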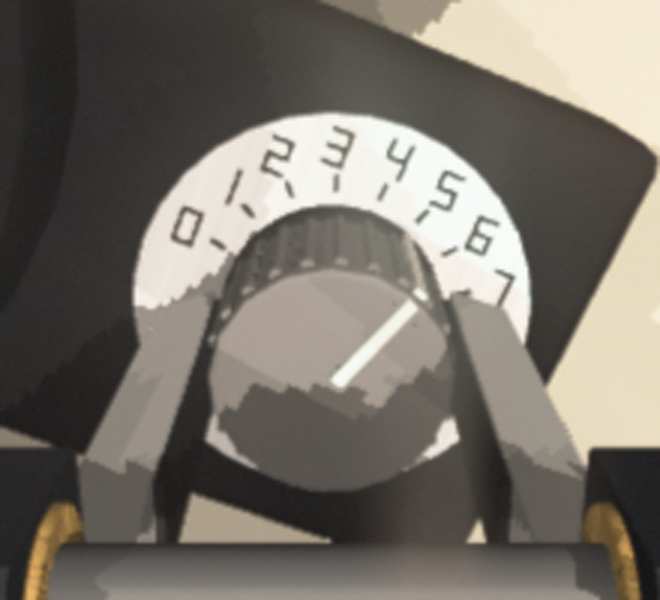

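>>> jog_arm(deltas="0 0 0 0 68;0 0 0 0 68;0 0 0 0 68;0 0 0 0 68;0 0 -20 0 68;0 0 -50 0 68;0 0 -80 0 68;0 0 -110 0 68;0 0 -125 0 68;0 0 -125 0 68")

```text
clock: 74.55
eef_pos: [555.4, -97.7, 201.8]
eef_rot: [3.141, -0.001, 0.548]
wrist_force: [-0.1, -0.2, -0.3]
finger_gap: 68.0
```

```bash
python3 - <<'E'
from h import *
go(515,-164,190,31)
E
```

```text
delta [-69.   35.5  11.8] twist 0.007 | at [555.4 -97.7 201.8] yaw 31.4 rp [ 3.1408e+00 -8.0000e-04] gap 68.0 t 74.55
```

>>> jog_arm(deltas="-15 8 0 0 68;-40 20 3 0 68;-60 31 8 0 68;-69 35 12 0 68;-69 35 12 0 68;-69 35 12 0 68;-69 35 12 0 68;-69 35 12 0 68;-69 35 12 0 68;-69 35 12 0 68")

```text
clock: 75.8
eef_pos: [514.6, -163.5, 189.5]
eef_rot: [3.142, -0.0, 0.548]
wrist_force: [0.1, 0.1, -0.6]
finger_gap: 68.3
```

```bash
cat >> h.py <<'E'
def dial(fn,C=(555.0,-97.5)):
    f=np.load(f'pics/{fn}.npz');g=f['p'].astype(int).min(-1);C=np.array(C)
    c=optics.get_calibration('wrist');K=c['intrinsics'];H=c['hand_eye'];R=Ro.from_euler('xyz',f['rot']).as_matrix()
    v,u=np.mgrid[0:420,0:560]
    d=np.stack([(u-K[0,2])/K[0,0],(v-K[1,2])/K[1,1],np.ones(u.shape)],-1)@(R@H[:3,:3]).T
    o=R@H[:3,3]+f['pos'];P=o+d*((87-o[2])/d[...,2])[...,None]
    m=(np.hypot(P[...,0]-C[0],P[...,1]-C[1])<21)&(g>165)
    n,l,st,ce=cv2.connectedComponentsWithStats(m.astype(np.uint8))
    for i in range(1,n):
        if st[i,4]<15: continue
        q=P[l==i][:,:2];e=np.linalg.eigh(np.cov(q.T))[1][:,1]
        a=np.degrees(np.arctan2(*(q.mean(0)-C)[::-1]));dr=np.degrees(np.arctan2(e[1],e[0]))
        print(st[i,4],ce[i],'ang',a,'dir',dr,'n(dir)',(89.6-dr)/20)
E
python3 - <<'E'
from h import *
snap('wrist','w35');dial('w35');snap('top','t35')
im=cv2.imread('pics/w35.png');cv2.imwrite('pics/w35z.png',cv2.resize(im[60:240,180:380],None,fx=3.3,fy=3.3,interpolation=cv2.INTER_CUBIC))
E
```

```text
80 [248.4875 127.3125] ang -11.913923957477257 dir 169.69286954470036 n(dir) -4.004643477235018
```

View pics/w35z.png

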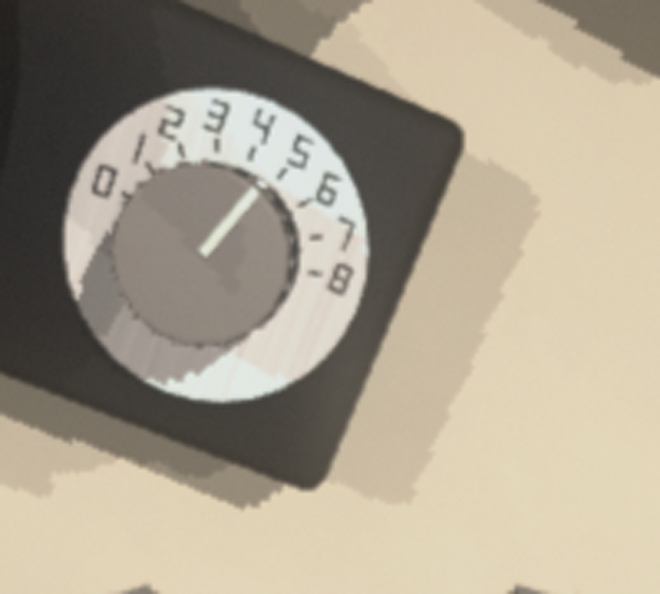

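```bash
python3 - <<'E'
from h import *
im=cv2.imread('pics/t35.png');cv2.imwrite('pics/t35z.png',cv2.resize(im[155:305,100:410],None,fx=2.55,fy=2.55,interpolation=cv2.INTER_CUBIC))
go(470,-40,210,100)
E
```

```text
delta [  26.3 -128.6  -20.6] twist -1.198 | at [ 514.5 -163.5  189.4] yaw 31.4 rp [-3.1415 -0.    ] gap 67.9 t 75.9
```

View pics/t35z.png

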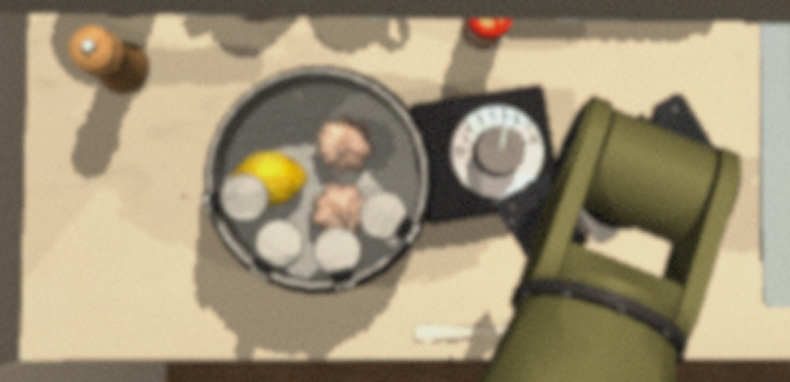

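```bash
python3 - <<'E'
from h import *
f=np.load('pics/t35.npz');W=cloud('top',f['d']);z=W[...,2]
rr=np.hypot(*(W[...,:2]-np.array([523.5,79.3])).transpose(2,0,1))
print('tabs');comps(W,(z>138)&(z<165)&(rr<115),6)
print('cans');comps(W,(z>95)&(z<116)&(rr<92),60)
print('food');comps(W,(z>30)&(z<85)&(rr<80),60)
print(manip.read_state()['wrist_force'])
workorder.sign_off()
E
```

```text
tabs
[184.3 234.2] 38 med [498.8 169.7 154.7] mid [498.9 169.7 153.2] ext [19. 10. 12.]
[258.1 244.1] 41 med [476.3  -2.1 153.3] mid [476.3  -2.1 148.8] ext [19. 14. 16.]
[203.1 258.9] 39 med [441.1 125.3 153.8] mid [440.8 125.6 149.7] ext [14. 18. 18.]
[233.6 262.7] 39 med [432.   53.8 154.4] mid [432.9  54.5 151.7] ext [12. 17. 14.]
cans
[195.5 232.4] 264 med [504.5 148.5 105.9] mid [503.4 147.6 105.9] ext [41. 38. 11.]
[249.5 239.2] 248 med [488.3  16.7 105.4] mid [487.1  16.7 105.8] ext [41. 39. 12.]
[209.4 250.2] 260 med [461.2 115.1 105.7] mid [461.3 114.6 105.6] ext [39. 40. 10.]
[231.9 252.9] 255 med [454.2  60.1 105.6] mid [455.3  60.  105.6] ext [36. 39. 11.]
food
[234.7 211.5] 358 med [557.6  55.1  54.3] mid [559.   56.3  56.1] ext [49. 48. 30.]
[208.1 223.7] 353 med [528.1 121.4  64.3] mid [524.7 125.   60.3] ext [48. 59. 27.]
[232.4 236.5] 304 med [496.   61.5  55.8] mid [495.   62.1  55.1] ext [43. 46. 31.]
[ 0.71412177 -0.68469568 -0.19776897]
the job is handed in; nothing more can be done
```

I put the lemon and both garlic bulbs in the pot, then hung all four infusers on the rim by their own hooks. Only after that did I turn the collar to 5. I handed the job in at about 76 s; sign-off reports no verdict.

What the last checks showed:
- **Infusers:** all four hang over the rim with their cans inside the pot. They lean inward by about 0.13 rad as they rest on the wall, and the limit is 0.3. One can-slope reading was 0.19, also within the limit.
- **Lemon and garlic:** each middle is within about 45 mm of the pot's axis and well below the rim.
- **Collar:** the pointer reads 4.995 from its direction and about 5.08 from its position, where the tolerance is ±0.3 of a number. It started between 1 and 2 (about 1.5), so I turned it 1.2 rad clockwise.
- **Other things on the worktop:** the arm never came in contact with them, and the last top view shows the mill and jar as before. The spoon was partly hidden by the arm in that view, and I did not measure the mug or tin again.
- **Robot:** the arm stands clear of everything, with no load on the wrist.

None of these checks failed.

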